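# Put the springs back in the double spice mill

### The arm

A 6-joint arm with a two-finger parallel gripper is mounted at the origin on the work surface. World frame = base frame: x ahead of the robot, y to its left, z up, the work surface at z = 0. Lengths are in m, angles in rad, forces in N, time in s.
With the tool pointing down it reaches from about 0.35 to 0.775 m from the base axis. Payload 5.5 kg.
Tool frame: the origin (TCP) lies between the finger pads; the fingertips stand 11 mm ahead of it and the grasp point (between the pads) lies 8 mm behind it (tips_ahead is the distance from the TCP to the fingertips, in m); z points along the fingers, y is the line along which they close (so a half turn about z gives the same grasp; the last joint's range is limited). The gripper opens to 85 mm and grips with 20 to 120 N. Pads are 22 mm wide; open, the fingers measure 114 mm over their backs; the gripper's body (76 mm by 85 mm) begins 54 mm behind the grasp point. The pads swing forward as they close: fully open they stand 13 mm farther back than shut.
Start: joints at [0.999, 0.313, 0.046, 1.304, 0, 1.431], TCP at [0.241, 0.522, 0.242] pointing down, gripper open.
Joint ranges: [-2.76, 2.76], [-0.86, 1.69], [-1.03, 1.26], [-2.2, 2.34], [-1.47, 1.5], [-3.14, 3.14]. Speed limits (rad/s): [2.57, 2.57, 3.14, 3.14, 3.14, 3.14].

### API

Orientations are given as a unit quaternion [w, x, y, z].
In Python, from workcell import * gives the robot as it stands. The module is installed in compiled form; this text tells all that it offers.
- The arm moves only by the tool jog_arm, never from a script. Its argument "moves" is a list of rows, each an object with "fingers": the closure, from 0 (fully open) to 1 (shut); "slide": the shift along the tool's x, y, z in mm, a list of three; "angular": the turn, a rotation vector about the tool's x, y, z in degrees, a list of three. A call has 1 to 10 rows; each row is the pose to reach, as a shift and turn from the pose commanded when the call began, along the tool's axes at that moment; what a row does not reach only later rows make up. A row lasts 1/12 s, in which the tool goes at most 41.7 mm and 7.16 degrees, less where a joint would pass 70% of its speed; a pose out of reach is approached as far as the arm can. A call with a gripper value outside its range is refused whole. The fingers move at their own pace and stop on an object; "squeeze" is the grip in N (left out, the last holds). Time passes only in rows, so rows that repeat a pose let the fingers close. It gives the time, the measured TCP pose, the force, the opening and the grip force at its end, in the units of the state.
- get_state(): the state, without advancing time (a new reading comes with each control period).
- read_camera(name): name is "scene" or "side" or "wrist"; returns a dict with "color" (420x560x3 uint8, red, green, blue), "fovy" (degrees; the focal length in pixels is half the picture's height over the tangent of half this angle, whatever the lens; pixels are square), "cx", "cy" (the principal point, pixels), "world_from_camera" (4x4, takes a point from camera to world coordinates); the wrist camera has in their place "tool_from_camera" (4x4, takes a point from camera to tool coordinates, whose origin is the TCP and whose axes are the flange's). Camera axes: x right, y down, z forward; pixel columns grow to the right and rows downward; lengths in m; the calibration is good to about 2 mm. A picture is of the moment at which its call begins: read the wrist's pose just before it. There is no depth.
- hand_in(): hands the job in; it is judged then, once.
Trained networks look in a picture, given as the dict that the camera call returned (one of the last four; its "shot" number tells which), for a name from the list of things; names that differ only in an ending like _2 or _b are one class to them, and where a whole thing is asked for, a point or a joint stands for the part that bears it (a point fixed in the world has none). Each returns a list of dicts, best first, with "p" (0 to 1); they miss things now and then, are a little off and sometimes report something else, mostly with a low value. They report only what shows in the picture. A call takes as long as a camera call. They do not tell look-alikes from the thing itself.
- look_for(target, picture): "point" ([column, row] in pixels, amid what is visible of it).
- tip_of(target, picture): "point" ([column, row] in pixels: a listed point, or the origin of a listed thing).
The state is a dict: "clock": time; "joint_pos": joint angles; "qvel": joint speeds; "tau": joint torques, N m; "tcp_pos": TCP position; "orientation": TCP orientation; "wrist_force": force on the tool from outside, world axes, zero at the start; "ft_torque": the same for the moment, N m; "finger_gap": finger opening in m; "grip_force": force on a finger pad.
Only numpy, scipy, OpenCV 4.12 (cv2) and the standard library are available. Lean on these libraries where they do the work, as an engineer would, in place of code of your own. Each camera call takes 0.05 s, during which the arm holds its last target. There are 200 camera calls.

### The job

Put the double spice mill back together: thread one coil spring down over each of its two upright rods until it rests on the base, twisting a little if the coils snag. Only when both springs are on, screw the knurled clamp knob between them clockwise until it is fully down. Put any springs left over in the open drawer and push the drawer fully shut; leave the other pantry things where they are.

Things in the scene. Friction and masses are not known exactly. Their poses are not given: they have to be found in the camera images.
- spring1_c (a point): coil compression spring of bright steel wire, 28 mm outside diameter, 22 mm bore, 40 mm long, about 40 g, stands upright on its end on the shelf at the start; all springs are alike. Stiff: it may be gripped like a tube and does not give noticeably. Point at its centre, 20 mm above its lower end; z along its axis. Two to four springs are present; an absent one reads None.
- spring2_c (a point): another such spring, the same in every way: 28 mm outside, 22 mm bore, 40 mm long; point at its centre, z along its axis. None if absent.
- spring3_c (a point): another such spring, the same in every way: 28 mm outside, 22 mm bore, 40 mm long; point at its centre, z along its axis. None if absent.
- spring4_c (a point): another such spring, the same in every way: 28 mm outside, 22 mm bore, 40 mm long; point at its centre, z along its axis. None if absent.
- rod_left (a point): left one (mill's +y end) of two upright steel rods, 140 mm apart: 18.5 mm in diameter, 48 mm tall, tip chamfered 1.75 mm, standing in a flat disc on the mill's base. Point on the rod's axis at its foot, on top of the base, where the spring's lower end must rest: 30 mm above the shelf; rod tip 78 mm above the shelf. z up.
- rod_right (a point): right rod, the same: 18.5 mm diameter, 48 mm tall, at the mill's -y end; point at its foot on top of the base, 30 mm above the shelf
- clamp_grip (a point): knurled steel clamp knob half-way between the two rods, 33 mm in diameter (34 over the ribs), 22 mm tall; point at its centre on its upright axis, 64 mm above the shelf when unscrewed, sinking 7 mm as it is screwed down. The mill's top below it is 30 mm above the shelf. Turning takes about 0.05 N m.
- clamp (a joint): turn of the clamp knob (rad), grows clockwise seen from above; starts between 0 and 1.2, and stops hard at 11.0, fully down
- unit_drawer0 (a joint): opening of the drawer (m): 0 shut, at most 0.117; starts about 0.1 open; slides with about 1 N
- unit_drawer0_handle (a point): middle of the grey bar handle on the drawer's front: bar along y, 120 mm long, 11 mm thick, 35 mm out from the front, 52 mm above the shelf; +x points into the unit. The drawer's front is 234 mm wide, its top 78 mm above the shelf.
- drawer_floor (a point): centre of the drawer's inner floor, 22 mm above the shelf, moving with the drawer; +x points into the unit. Inside 135 mm deep (x), 198 mm wide (y), walls 46 mm high. The unit's top covers what lies beyond x = opening - 73 mm: with the drawer 100 mm open, the inside is uncovered from x = -67 to +27 mm.
- tuna: closed tin of tuna, 84 mm across, 38 mm high, loose; origin at its underside; leave alone
- jar: frosted glass jar with hinged lid, 80 mm across, 108 mm high, loose; origin at its underside; leave alone
- spatula_head: orange silicone spatula head lying flat, 115 x 55 mm, 16 mm high, loose; leave alone
- whisk: stainless whisk lying down, about 250 mm long, 60 mm high, loose; leave alone
- mill: the double spice mill's base, jars off: a flat grey block 110 mm (x) by 260 mm (y), 30 mm high, fixed; origin at the centre of its underside. It carries a rod at y = +70 and one at y = -70 mm, and the clamp knob in the middle.
- unit: white plastic drawer unit with a grey drawer front, 180 mm deep (x) by 240 mm wide (y), 90 mm high, fixed; origin at the centre of its underside; its drawer slides out to -x, towards the robot
Mind the look-alikes: they are no part of the job. What is shaped like the part that bears spring3_c but red is not meant. What is shaped like the part that bears spring2_c but green is not meant.

How it is judged:
By the outcome, as a careful person would: the job done as asked, in the order asked, and still so for the second after the job is handed in, with the robot touching nothing.
Of spring1, spring2, spring3, spring4 only 2 to 4 are there at a start; the rules pass over those that are not, and their reading is None.
At some moment in a run one of spring1, spring2, spring3, spring4 may be knocked a few centimetres aside while the robot is not near it.
It also fails if it takes over 210 s, if anything falls off the work surface, if the arm or the gripper's body presses on something with over 40 N, if the wrist force passes 120 N, or if a joint passes its speed limit or range.

## Working session

There is one attempt and no reset: what is moved stays moved. The work goes in short steps, Python scripts to look and compute and a tool call to move; the robot and the scene stay as the last step left them, time stands still between calls to the robot, and variables do not carry over. Pictures are saved under pics/ and viewed, at most 14 in all, crops included, and the job is handed in when it is done.

Besides the shell and the picture viewer there is one more tool, called after ">>>" as a command line: name --argument value ..., lists and objects as JSON in quotes. jog_arm: Moves the arm, as the interface text tells. Its arguments: {"type":"object","properties":{"moves":{"type":"array","items":{"type":"object","properties":{"fingers":{"type":"number"},"slide":{"type":"array","items":{"type":"number"}},"angular":{"type":"array","items":{"type":"number"}}}}},"squeeze":{"type":"number"}},"required":["moves"]}

```bash
mkdir -p pics
cat > h.py <<'E'
from workcell import *
import numpy as np, cv2
from scipy.spatial.transform import Rotation as R
def Rq(q): return R.from_quat([q[1],q[2],q[3],q[0]])
def shoot(n):
    s=get_state(); p=read_camera(n)
    if 'world_from_camera' in p: T=np.array(p['world_from_camera'])
    else:
        W=np.eye(4); W[:3,:3]=Rq(s['orientation']).as_matrix(); W[:3,3]=s['tcp_pos']; T=W@np.array(p['tool_from_camera'])
    p['T']=T; p['f']=p['color'].shape[0]/2/np.tan(np.radians(p['fovy'])/2); return p
def ray(p,uv):
    d=np.array([(uv[0]-p['cx'])/p['f'],(uv[1]-p['cy'])/p['f'],1.]); return p['T'][:3,3],p['T'][:3,:3]@d
def atz(p,uv,z):
    o,d=ray(p,uv); return o+d*(z-o[2])/d[2]
def tri(obs):
    A=np.zeros((3,3));b=np.zeros(3);L=[]
    for p,uv in obs:
        o,d=ray(p,uv); d=d/np.linalg.norm(d); M=np.eye(3)-np.outer(d,d); A+=M;b+=M@o; L.append((o,M))
    x=np.linalg.solve(A,b); return x,max(np.linalg.norm(M@(x-o)) for o,M in L)
def proj(p,X):
    c=np.linalg.inv(p['T'])@np.r_[X,1]; return np.array([p['cx']+p['f']*c[0]/c[2],p['cy']+p['f']*c[1]/c[2]])
def save(p,n,crop=None,k=1):
    im=p['color'][:,:,::-1]
    if crop: im=im[crop[1]:crop[3],crop[0]:crop[2]]
    cv2.imwrite('pics/'+n,cv2.resize(np.ascontiguousarray(im),None,fx=k,fy=k,interpolation=cv2.INTER_CUBIC))
Z=dict(spring1_c=.02,rod_left=.03,rod_right=.03,clamp_grip=.064,unit_drawer0_handle=.052,drawer_floor=.022,mill=0,unit=0,jar=0,tuna=0,whisk=0,spatula_head=0)
E
cat > a.py <<'E'
from h import *
for c in ('scene','side'):
    p=shoot(c); save(p,c+'0.png'); print(c,p['T'][:3,3].round(3))
    for t,z in Z.items():
        for d in tip_of(t,p):
            if d['p']>.2: print(t,round(d['p'],2),np.round(d['point']),atz(p,d['point'],z).round(3))
E
python3 a.py
```

```text
scene [ 1.25  -0.526  0.791]
rod_left 0.65 [324. 210.] [0.637 0.152 0.03 ]
rod_right 0.57 [269. 227.] [0.596 0.019 0.03 ]
clamp_grip 0.77 [297. 204.] [0.609 0.091 0.064]
clamp_grip 0.23 [403. 200.] [0.761 0.277 0.064]
unit_drawer0_handle 0.96 [128. 259.] [ 0.491 -0.272  0.052]
unit_drawer0_handle 0.41 [321. 302.] [ 0.836 -0.063  0.052]
drawer_floor 0.6 [162. 304.] [ 0.614 -0.274  0.022]
drawer_floor 0.5 [320. 304.] [ 0.822 -0.049  0.022]
mill 0.8 [299. 226.] [0.613 0.093 0.   ]
mill 0.51 [297. 166.] [0.434 0.258 0.   ]
mill 0.43 [270. 181.] [0.437 0.161 0.   ]
unit 0.72 [199. 346.] [ 0.728 -0.269  0.   ]
jar 0.56 [355. 269.] [0.793 0.087 0.   ]
tuna 0.65 [342. 156.] [0.485 0.379 0.   ]
whisk 0.76 [399. 197.] [0.706 0.348 0.   ]
spatula_head 0.85 [317. 303.] [ 0.804 -0.04   0.   ]
spatula_head 0.75 [400. 199.] [0.711 0.345 0.   ]
side [ 0.529 -0.658  0.845]
spring1_c 0.69 [214. 233.] [0.422 0.055 0.02 ]
rod_left 0.95 [298. 188.] [0.617 0.162 0.03 ]
rod_right 0.65 [290. 234.] [0.585 0.024 0.03 ]
clamp_grip 0.58 [248. 140.] [0.509 0.309 0.064]
clamp_grip 0.52 [299. 201.] [0.61  0.086 0.064]
unit_drawer0_handle 0.61 [322. 367.] [ 0.607 -0.289  0.052]
unit_drawer0_handle 0.58 [253. 366.] [ 0.492 -0.275  0.052]
drawer_floor 0.86 [326. 365.] [ 0.616 -0.272  0.022]
mill 0.28 [227. 201.] [ 0.448  0.168 -0.   ]
mill 0.26 [231. 268.] [ 0.454 -0.028  0.   ]
unit 0.88 [385. 365.] [ 0.724 -0.273  0.   ]
tuna 0.81 [245. 139.] [ 0.5    0.393 -0.   ]
whisk 0.84 [321. 143.] [0.698 0.35  0.   ]
whisk 0.35 [300. 187.] [0.625 0.194 0.   ]
spatula_head 0.95 [401. 256.] [ 0.812 -0.036  0.   ]
spatula_head 0.57 [376. 207.] [0.791 0.107 0.   ]
```

View pics/scene0.png

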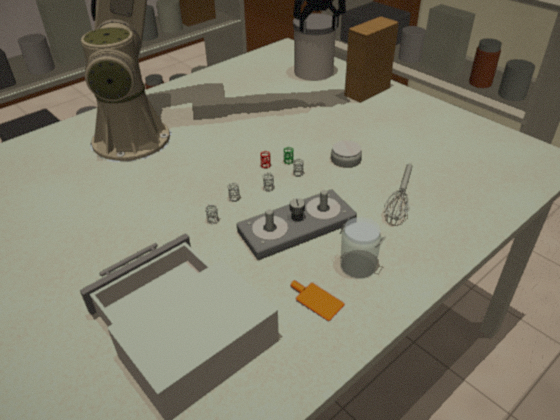

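View pics/side0.png

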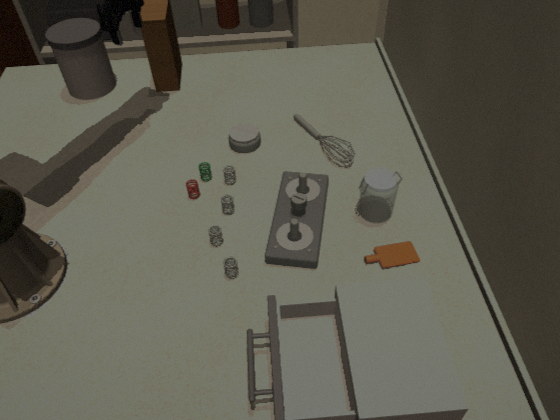

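Run:
```python
from h import *
for c in ('scene','side'):
    p=shoot(c)
    for d in look_for('spring1_c',p)+tip_of('spring2_c',p): print(c,round(d['p'],2),np.round(d['point']),atz(p,d['point'],.02).round(3))
save(p,'side_c.png',(180,120,340,320),3)
```

```text
scene 0.68 [233. 190.] [0.421 0.052 0.02 ]
scene 0.65 [198. 350.] [ 0.747 -0.282  0.02 ]
scene 0.61 [299. 164.] [0.453 0.247 0.02 ]
scene 0.51 [399. 198.] [0.72  0.324 0.02 ]
scene 0.47 [291. 156.] [0.413 0.257 0.02 ]
side 0.64 [217. 235.] [0.428 0.049 0.02 ]
side 0.49 [398. 254.] [ 0.801 -0.046  0.02 ]
side 0.61 [204. 169.] [0.395 0.263 0.02 ]
side 0.54 [229. 175.] [0.456 0.237 0.02 ]
side 0.23 [250. 363.] [ 0.485 -0.254  0.02 ]
```

Four bright-steel springs: scene (298,167), (268,182), (234,192), (212,214), which match side (230,175), (227,205), (216,236), (231,268). The look-alikes are red at side (193,189) and green at side (205,171), so those are excluded by colour. I'm confirming with the crop and triangulating.

View pics/side_c.png

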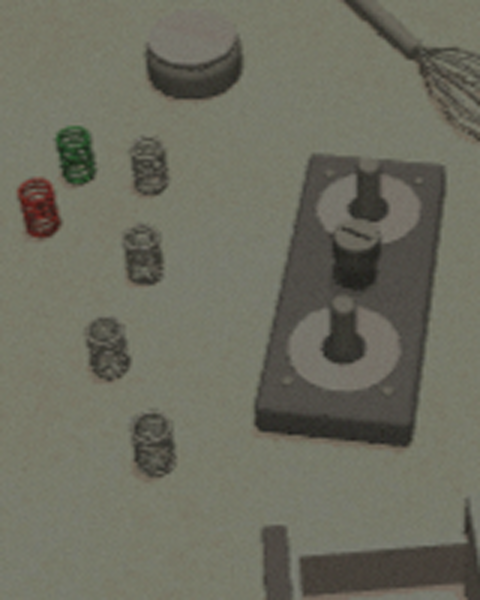

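Run:
```python
from h import *
a=shoot('scene');b=shoot('side')
for n,u,v in [('A',(298,167),(230,175)),('B',(268,182),(227.5,205)),('C',(234,192),(216,236)),('D',(212,214),(231,268)),('rl tip',(323.5,194),(302.5,177)),('rr tip',(269,212),(294,223)),('knob',(297,206),(299,203)),('handle',(128,259),(251,366)),('floor',(162,304),(326,365))]:
    x,e=tri([(a,u),(b,v)]); print(n,x.round(4),round(e,4))
w=shoot('wrist'); s=get_state(); print(np.round(w['tool_from_camera'],3),w['fovy'],s)
print(Rq(s['orientation']).as_matrix().round(3))
```

```text
A [0.4587 0.2384 0.0173] 0.0005
B [0.4509 0.141  0.0144] 0.0002
C [0.4245 0.0518 0.0142] 0.0008
D [ 0.4553 -0.0381  0.0143] 0.0005
rl tip [0.6261 0.1588 0.0663] 0.0002
rr tip [0.5922 0.022  0.0693] 0.0011
knob [0.61   0.0892 0.0582] 0.002
handle [ 0.4878 -0.271   0.0481] 0.0014
floor [ 0.6166 -0.2739  0.0249] 0.0005
[[-0.001 -0.962 -0.275  0.07 ]
 [ 1.    -0.001  0.     0.001]
 [-0.    -0.275  0.962 -0.132]
 [ 0.     0.     0.     1.   ]] 68.61469743248921 {'clock': 1.75, 'joint_pos': array([ 9.99401270e-01,  3.13207474e-01,  4.61081487e-02,  1.30363326e+00,
       -4.27509205e-05,  1.43119739e+00]), 'qvel': array([ 0.00117751,  0.00047042, -0.00112512,  0.00040968,  0.00074672,
       -0.00086954]), 'tau': array([-9.99361109e-04, -4.80457485e+01,  2.98805612e+01,  6.06452904e-04,
       -5.46755132e-05,  9.87874444e-06]), 'tcp_pos': array([0.24067378, 0.52223854, 0.24232226]), 'orientation': array([3.11313494e-05, 2.14224728e-01, 9.76784400e-01, 2.24370541e-05]), 'wrist_force': array([-0.5911615 , -0.40625591, -0.03463829]), 'ft_torque': array([0.01872264, 0.04866555, 0.04183925]), 'grip_force': 0.0, 'finger_gap': 0.08531797526288604}
[[-0.908  0.419  0.   ]
 [ 0.419  0.908  0.   ]
 [-0.     0.    -1.   ]]
```

The crop confirms four steel springs in a column; the red and green ones to their left are decoys. I'm moving over spring B with the tool turned so the fingers close along the mill's x.

>>> jog_arm --moves '[{"slide": [-358,-275,20],"angular": [0,0,79],"fingers": 0.0},{"slide": [-358,-275,20],"angular": [0,0,79],"fingers": 0.0},{"slide": [-358,-275,20],"angular": [0,0,79],"fingers": 0.3},{"slide": [-358,-275,20],"angular": [0,0,79],"fingers": 0.3},{"slide": [-358,-275,20],"angular": [0,0,79],"fingers": 0.3},{"slide": [-358,-275,20],"angular": [0,0,79],"fingers": 0.3},{"slide": [-358,-275,20],"angular": [0,0,79],"fingers": 0.3},{"slide": [-358,-275,20],"angular": [0,0,79],"fingers": 0.3},{"slide": [-358,-275,20],"angular": [0,0,79],"fingers": 0.3},{"slide": [-358,-275,20],"angular": [0,0,79],"fingers": 0.3}]' --squeeze 40

```text
clock: 2.58
tcp_pos: [0.4349, 0.1519, 0.2241]
orientation: [0.0, 0.747, 0.665, 0.0]
wrist_force: [1.2, 0.7, 0.3]
finger_gap: 0.0596
grip_force: 0.0
```

```bash
cat >> h.py <<'E'
def tgt(X,yaz=None,s=None):
    """slide mm & turn deg to TCP position X with tool y azimuth yaz (deg), tool down"""
    s=s or get_state(); M=Rq(s['orientation']).as_matrix(); az=np.degrees(np.arctan2(M[1,1],M[0,1]))
    d=M.T@(np.array(X)-s['tcp_pos'])*1000
    r=np.zeros(3)
    if yaz is not None:
        c,n=np.cos(np.radians(yaz)),np.sin(np.radians(yaz)); G=np.array([[-n,c,0],[c,n,0],[0,0,-1]]).T
        G=np.column_stack([[-n,c,0],[c,n,0],[0,0,-1]]); r=R.from_matrix(M.T@G).as_rotvec(degrees=True)
    return d.round(1),r.round(1),round(az,1)
def st():
    s=get_state(); print('t',round(s['clock'],2),'tcp',s['tcp_pos'].round(4),'gap',round(s['finger_gap'],4),'F',np.round(s['wrist_force'],1),'j6',round(s['joint_pos'][5],2)); return s
E
python3 - <<'E'
from h import *
s=st(); print(tgt([.45,.12,.22],-14)); w=shoot('wrist'); save(w,'w1.png')
for t in('spring1_c','rod_left'):
  for d in tip_of(t,w): print(t,round(d['p'],2),np.round(d['point']),atz(w,d['point'],Z[t]).round(4))
E
```

```text
t 2.58 tcp [0.4349 0.1519 0.2241] gap 0.0596 F [1.2 0.7 0.3] j6 1.85
(array([-29.9,  18.7,   4.1]), array([ 0.1, -0. ,  7.3]), np.float64(-6.7))
spring1_c 0.88 [282. 270.] [0.4256 0.053  0.02  ]
rod_left 0.7 [457. 165.] [0.6243 0.1566 0.03  ]
```

View pics/w1.png

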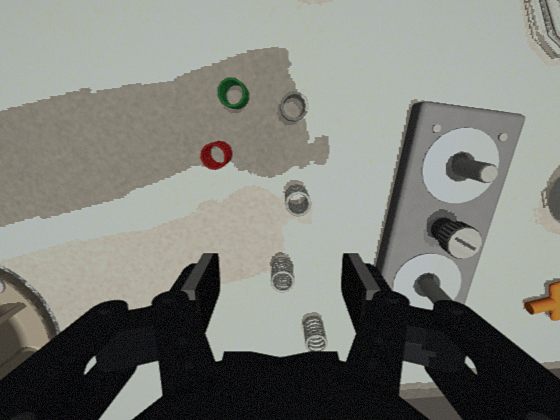

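The wrist view shows springs A (293,108), B (297,198), C (282,271), D (315,331), the left rod tip (487,173) and the knob top (465,241); red and green sit apart at (217,155) and (233,93).

Run:
```python
from h import *
w=shoot('wrist')
a=shoot('scene');b=shoot('side')
for n,q,z,u,v in [('A',(293,108),.02,(298,167),(230,175)),('B',(297,198),.02,(268,182),(227.5,205)),('C',(282,271),.02,(234,192),(216,236)),('D',(315,331),.02,(212,214),(231,268)),('rl tip',(487,173),.078,(323.5,191.5),(302.8,174.5)),('knob top',(465,241),.075,(297,201),(299,197)),('rl foot',(458,165),.03,(324,210),(299,189))]:
    x,e=tri([(a,u),(b,v),(w,q)]); print(n,'wrist',atz(w,q,z).round(4),'tri3',x.round(4),round(e,4))
# rr tip zoom
for p,c in((b,'side'),(a,'scene')):
  for X in [(.626,.158,.078),(.592,.022,.078)]: print(c,proj(p,np.array(X)).round(1))
for n,X in dict(A=(.459,.237),B=(.451,.14),C=(.4245,.052),D=(.4555,-.038)).items(): print(n,proj(w,np.array(X+(.02,))).round(), tgt([*X,.1],-14))
```

```text
A wrist [0.459 0.234 0.02 ] tri3 [0.4596 0.2353 0.0196] 0.0018
B wrist [0.4533 0.1382 0.02  ] tri3 [0.4527 0.1381 0.0172] 0.0015
C wrist [0.4261 0.0505 0.02  ] tri3 [0.4258 0.0496 0.0167] 0.0015
D wrist [ 0.4582 -0.0383  0.02  ] tri3 [ 0.4572 -0.0401  0.0171] 0.0017
rl tip wrist [0.6252 0.1554 0.078 ] tri3 [0.627  0.1559 0.076 ] 0.0011
knob top wrist [0.6102 0.0895 0.075 ] tri3 [0.6105 0.0894 0.0745] 0.0005
rl foot wrist [0.6255 0.1563 0.03  ] tri3 [0.6253 0.1586 0.0247] 0.0077
side [302.5 173.4]
side [293.8 219.7]
scene [323.4 190.1]
scene [268.6 209.4]
A [293. 105.] (array([ 84.7,  16. , 123.9]), array([-0. , -0. ,  7.7]), np.float64(-6.3))
B [295. 197.] (array([-12.6,  18.7, 123.9]), array([-0. , -0. ,  7.7]), np.float64(-6.3))
C [281. 270.] (array([-102.9,    1.9,  123.9]), array([-0. , -0. ,  7.7]), np.float64(-6.3))
D [313. 331.] (array([-189. ,   42.6,  123.8]), array([-0. , -0. ,  7.7]), np.float64(-6.3))
```

>>> jog_arm --moves '[{"slide": [-11.5,19,110],"angular": [0,0,7.7],"fingers": 0.3},{"slide": [-11.5,19,144],"angular": [0,0,7.7],"fingers": 0.3},{"slide": [-11.5,19,144],"angular": [0,0,7.7],"fingers": 0.3},{"slide": [-11.5,19,144],"angular": [0,0,7.7],"fingers": 0.3},{"slide": [-11.5,19,175],"angular": [0,0,7.7],"fingers": 0.3},{"slide": [-11.5,19,202],"angular": [0,0,7.7],"fingers": 0.3},{"slide": [-11.5,19,202],"angular": [0,0,7.7],"fingers": 0.3},{"slide": [-11.5,19,202],"angular": [0,0,7.7],"fingers": 0.9},{"slide": [-11.5,19,202],"angular": [0,0,7.7],"fingers": 0.9},{"slide": [-11.5,19,202],"angular": [0,0,7.7],"fingers": 0.9}]'

```text
clock: 3.72
tcp_pos: [0.4534, 0.1413, 0.0239]
orientation: [0.001, 0.788, 0.616, 0.002]
wrist_force: [0.2, 0.4, 0.2]
finger_gap: 0.0272
grip_force: 39.3
```

>>> jog_arm --moves '[{"slide": [0,0,0],"fingers": 0.9},{"slide": [0,0,0],"fingers": 0.9},{"slide": [0,0,-35],"fingers": 0.9},{"slide": [0,0,-70],"fingers": 0.9},{"slide": [0,0,-100],"fingers": 0.9},{"slide": [0,0,-100],"fingers": 0.9}]'

```text
schema error: expected keys fingers, slide, angular
```

Run:
```python
from h import *
s=st(); w=shoot('wrist'); save(w,'w2.png'); print(tgt([.626,.1565,.122],-14),s['grip_force'])
for t in('rod_left','rod_right','clamp_grip','spring1_c'):
  for d in tip_of(t,w): print(t,round(d['p'],2),np.round(d['point']),atz(w,d['point'],Z[t]).round(4))
```

```text
t 3.72 tcp [0.4534 0.1413 0.0239] gap 0.0272 F [0.2 0.4 0.2] j6 1.95
(array([ 56.8, 164. , -97.5]), array([ 0.2, -0.1,  0. ]), np.float64(-14.0)) 39.34222251176834
rod_right 0.57 [278. 280.] [0.4529 0.1433 0.03  ]
```

>>> jog_arm --moves '[{"slide": [0,0,-35],"angular": [0,0,0],"fingers": 0.9},{"slide": [0,0,-70],"angular": [0,0,0],"fingers": 0.9},{"slide": [0,0,-98],"angular": [0,0,0],"fingers": 0.9},{"slide": [0,0,-98],"angular": [0,0,0],"fingers": 0.9},{"slide": [0,0,-98],"angular": [0,0,0],"fingers": 0.9}]'

```text
clock: 4.38
tcp_pos: [0.4539, 0.1404, 0.1224]
orientation: [0.002, 0.788, 0.615, 0.003]
wrist_force: [-0.3, 0.7, -0.9]
finger_gap: 0.0271
grip_force: 39.8
```

Run:
```python
from h import *
s=st(); w=shoot('wrist'); save(w,'w2.png'); print(tgt([.626,.1565,.122],-14),s['grip_force'])
for t in('rod_left','rod_right','clamp_grip','spring1_c'):
  for d in tip_of(t,w): print(t,round(d['p'],2),np.round(d['point']),atz(w,d['point'],Z[t]).round(4))
```

```text
t 4.38 tcp [0.4539 0.1404 0.1224] gap 0.0271 F [-0.3  0.7 -0.9] j6 1.95
(array([ 57.9, 164.3,  -0.9]), array([ 0.1, -0. , -0.1]), np.float64(-14.1)) 39.82496467418969
rod_left 0.76 [508. 145.] [0.6263 0.1542 0.03  ]
rod_left 0.49 [472. 222.] [0.5969 0.1018 0.03  ]
rod_left 0.2 [271. 319.] [0.4258 0.0565 0.03  ]
clamp_grip 0.64 [523. 249.] [0.6095 0.09   0.064 ]
spring1_c 0.61 [273. 317.] [0.4253 0.051  0.02  ]
```

View pics/w2.png

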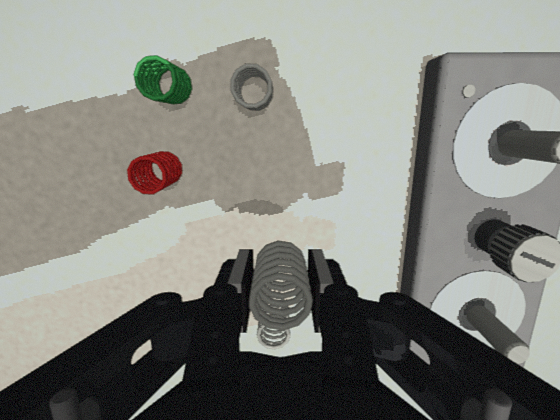

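Run:
```python
from h import *
w=shoot('wrist'); T=np.array(w['tool_from_camera'])
for uv,z in(((281.5,299),-.018),((280,266),.022)):
    d=T[:3,:3]@[(uv[0]-w['cx'])/w['f'],(uv[1]-w['cy'])/w['f'],1]; print('held',(T[:3,3]+d*(z-T[2,3])/d[2]).round(4))
for z in(-.018,.022):
  for r in (0,):
    c=np.linalg.inv(T)@[0,0,z,1]; print('expect',w['cx']+w['f']*c[0]/c[2],w['cy']+w['f']*c[1]/c[2], w['f']*.014/c[2])
print('rr tip',atz(w,(516,355),.078),'knob',atz(w,(539,258),.075),'rl foot',atz(w,(507,144),.03),'rr foot',atz(w,(479,315),.03))
```

```text
held [-0.0007  0.0006 -0.018 ]
held [-0.0052 -0.      0.022 ]
expect 279.9951298077383 297.48978378699746 33.41913136656657
expect 280.0501892358117 257.3027269670052 25.740261934906343
rr tip [0.58501417 0.0241234  0.078     ] knob [0.6036714  0.09114726 0.075     ] rl foot [0.61836978 0.15564076 0.03      ] rr foot [0.58951653 0.02060171 0.03      ]
```

>>> jog_arm --moves '[{"slide": [20,36,-25],"angular": [0,0,0],"fingers": 0.9},{"slide": [40,70,-30],"angular": [0,0,0],"fingers": 0.9},{"slide": [58,105,-30],"angular": [0,0,0],"fingers": 0.9},{"slide": [58,105,-30],"angular": [0,0,0],"fingers": 0.9},{"slide": [58,105,-30],"angular": [0,0,0],"fingers": 0.9},{"slide": [58,105,-30],"angular": [0,0,0],"fingers": 0.9}]'

```text
clock: 5.18
tcp_pos: [0.5668, 0.1708, 0.148]
orientation: [-0.001, 0.788, 0.615, -0.002]
wrist_force: [-0.3, -0.0, -0.6]
finger_gap: 0.0271
grip_force: 39.9
```

Run:
```python
from h import *
s=st(); w=shoot('wrist'); save(w,'w3.png'); np.save('w3T.npy',w['T']); print(w['f'],w['cx'],w['cy'])
for t in('rod_left','rod_right','clamp_grip'):
  for d in tip_of(t,w): print(t,round(d['p'],2),np.round(d['point']),atz(w,d['point'],Z[t]).round(4))
```

```text
t 5.18 tcp [0.5668 0.1708 0.148 ] gap 0.0271 F [-0.3 -0.  -0.6] j6 1.97
307.7636870035915 280.1694948304584 210.4857001741492
rod_right 0.19 [524. 218.] [0.7647 0.1131 0.03  ]
clamp_grip 0.78 [359. 302.] [0.6111 0.09   0.064 ]
```

View pics/w3.png

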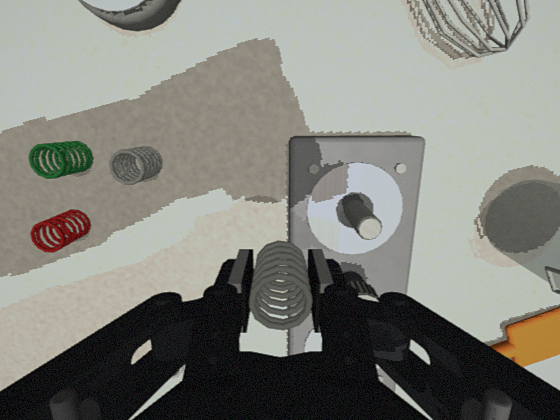

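Left rod tip at (369,229), disc centre (354,209); the mill's edges run square to the picture.

Run:
```python
from h import *
w=shoot('wrist'); print('tip',atz(w,(369,229),.078),'disc',atz(w,(354,209),.032),'corners',atz(w,(291,136),.03),atz(w,(424,137),.03))
g=cv2.cvtColor(w['color'],cv2.COLOR_RGB2GRAY)[214:244,352:386]; ys,xs=np.where(g>170); print(len(xs),352+xs.mean(),214+ys.mean())
for X in [(.626,.1565,.12)]: print(tgt(X,-14))
```

```text
tip [0.62667965 0.15441336 0.078     ] disc [0.62702933 0.15602584 0.032     ] corners [0.58958989 0.22707397 0.03      ] [0.69214275 0.20051236 0.03      ]
714 370.44117647058823 230.87114845938376
(array([ 0.4, 60.8, 30.2]), array([-0. , -0. , -0.1]), np.float64(-14.1))
```

>>> jog_arm --moves '[{"slide": [1,31,20],"angular": [0,0,0],"fingers": 0.9},{"slide": [1,61.5,34],"angular": [0,0,0],"fingers": 0.9},{"slide": [1,61.5,34],"angular": [0,0,0],"fingers": 0.9},{"slide": [1,61.5,34],"angular": [0,0,0],"fingers": 0.9},{"slide": [1,61.5,38],"angular": [0,0,0],"fingers": 0.9},{"slide": [1,61.5,42],"angular": [0,0,0],"fingers": 0.9},{"slide": [1,61.5,46],"angular": [0,0,0],"fingers": 0.9},{"slide": [1,61.5,49],"angular": [0,0,0],"fingers": 0.9},{"slide": [1,61.5,52],"angular": [0,0,0],"fingers": 0.9},{"slide": [1,61.5,54],"angular": [0,0,0],"fingers": 0.9}]'

```text
clock: 6.27
tcp_pos: [0.6275, 0.1575, 0.0959]
orientation: [-0.0, 0.788, 0.615, 0.0]
wrist_force: [0.5, 1.1, -0.3]
finger_gap: 0.027
grip_force: 40.0
```

Run:
```python
from h import *
s=st();print(s['ft_torque'],tgt([.6268,.157,.094],-14))
```

```text
t 6.27 tcp [0.6275 0.1575 0.0959] gap 0.027 F [ 0.5  1.1 -0.3] j6 1.94
[ 0.18447535 -0.02501641  0.02634547] (array([-0.7, -0.6,  1.9]), array([ 0., -0., -0.]), np.float64(-14.0))
```

>>> jog_arm --moves '[{"slide": [0,0,5],"angular": [0,0,0],"fingers": 0.9},{"slide": [0,0,10],"angular": [0,0,0],"fingers": 0.9},{"slide": [0,0,15],"angular": [0,0,0],"fingers": 0.9},{"slide": [0,0,20],"angular": [0,0,0],"fingers": 0.9},{"slide": [0,0,25],"angular": [0,0,0],"fingers": 0.9},{"slide": [0,0,30],"angular": [0,0,0],"fingers": 0.9},{"slide": [0,0,35],"angular": [0,0,0],"fingers": 0.9},{"slide": [0,0,38],"angular": [0,0,0],"fingers": 0.9},{"slide": [0,0,38],"angular": [0,0,0],"fingers": 0.9}]'

```text
clock: 7.02
tcp_pos: [0.6277, 0.1575, 0.0569]
orientation: [-0.0, 0.788, 0.615, 0.0]
wrist_force: [0.8, 5.9, -4.6]
finger_gap: 0.0267
grip_force: 39.6
```

Run:
```python
from h import *
s=st();print(s['ft_torque'])
```

```text
t 7.02 tcp [0.6277 0.1575 0.0569] gap 0.0267 F [ 0.8  5.9 -4.6] j6 1.94
[ 1.10039683 -0.37957956 -0.02569251]
```

>>> jog_arm --moves '[{"slide": [1,0,1],"angular": [0,0,0],"fingers": 0.9},{"slide": [1,0,3],"angular": [0,0,2],"fingers": 0.9},{"slide": [1,0,3],"angular": [0,0,2],"fingers": 0.9},{"slide": [1,0,3],"angular": [0,0,0],"fingers": 0.45},{"slide": [1,0,3],"angular": [0,0,0],"fingers": 0.45},{"slide": [1,0,3],"angular": [0,0,0],"fingers": 0.45},{"slide": [1,0,-20],"angular": [0,0,0],"fingers": 0.45},{"slide": [1,0,-55],"angular": [0,0,0],"fingers": 0.45},{"slide": [1,0,-90],"angular": [0,0,0],"fingers": 0.45},{"slide": [1,0,-100],"angular": [0,0,0],"fingers": 0.45}]'

```text
clock: 7.85
tcp_pos: [0.6306, 0.1579, 0.1639]
orientation: [0.002, 0.789, 0.615, 0.003]
wrist_force: [2.0, -0.6, 0.4]
finger_gap: 0.047
grip_force: 0.0
```

Run:
```python
from h import *
s=st(); w=shoot('wrist'); a=shoot('scene'); b=shoot('side')
ws=cv2.resize(w['color'],None,fx=.7,fy=.7); sc=lambda p,x,y:cv2.resize(p['color'][y:y+147,x:x+196],(392,294),interpolation=cv2.INTER_CUBIC)
im=np.zeros((588,784,3),np.uint8); im[:294,:392]=ws; im[:294,392:]=sc(a,200,110); im[294:,:392]=sc(b,180,140)
cv2.imwrite('pics/m1.png',im[:,:,::-1])
for p in(a,b):
  for d in tip_of('spring1_c',p): print(round(d['p'],2),np.round(d['point']),atz(p,d['point'],.02).round(4))
print(tgt([.4258,.0498,.08],-14))
```

```text
t 7.85 tcp [0.6306 0.1579 0.1639] gap 0.047 F [ 2.  -0.6  0.4] j6 1.94
0.73 [230. 189.] [0.4139 0.0495 0.02  ]
0.22 [400. 197.] [0.72   0.3282 0.02  ]
0.57 [396. 256.] [ 0.7966 -0.0514  0.02  ]
0.56 [213. 236.] [0.4198 0.0479 0.02  ]
0.17 [324. 367.] [ 0.6128 -0.2737  0.02  ]
(array([-153.6, -168.9,   76.8]), array([-0.1,  0.1, -0.1]), np.float64(-14.1))
```

View pics/m1.png

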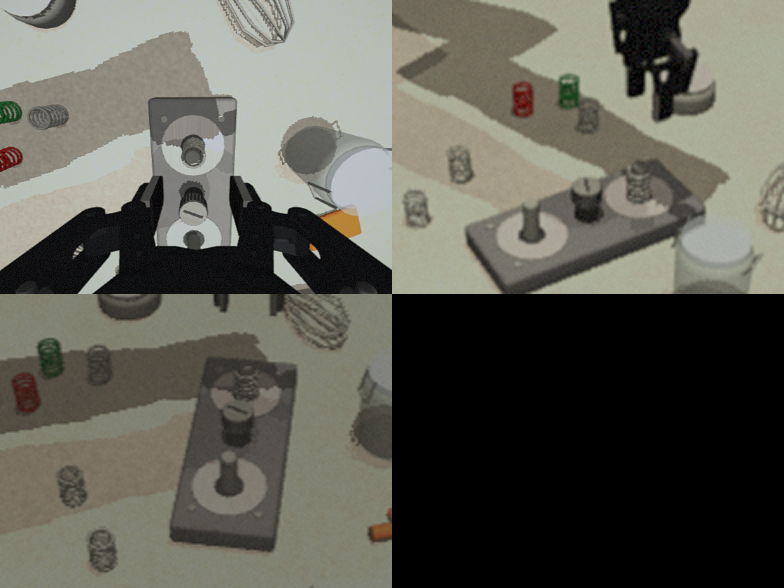

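Left spring is threaded fully. The remaining steel springs A, C and D haven't moved; next is C.

>>> jog_arm --moves '[{"slide": [-25,-28,0],"angular": [0,0,0],"fingers": 0.3},{"slide": [-154,-169,70],"angular": [0,0,0],"fingers": 0.3},{"slide": [-154,-169,70],"angular": [0,0,0],"fingers": 0.3},{"slide": [-154,-169,70],"angular": [0,0,0],"fingers": 0.3},{"slide": [-154,-169,70],"angular": [0,0,0],"fingers": 0.3},{"slide": [-154,-169,70],"angular": [0,0,0],"fingers": 0.3},{"slide": [-154,-169,70],"angular": [0,0,0],"fingers": 0.3},{"slide": [-154,-169,70],"angular": [0,0,0],"fingers": 0.3},{"slide": [-154,-169,70],"angular": [0,0,0],"fingers": 0.3}]'

```text
clock: 8.85
tcp_pos: [0.4265, 0.0496, 0.0871]
orientation: [-0.0, 0.789, 0.615, -0.0]
wrist_force: [1.0, -0.1, 0.7]
finger_gap: 0.0597
grip_force: 0.0
```

Run:
```python
from h import *
s=st(); w=shoot('wrist'); save(w,'w5.png')
print(tgt([.4258,.0498,.023],-14), proj(w,np.array([.4258,.0498,.04])))
```

```text
t 8.85 tcp [0.4265 0.0496 0.0871] gap 0.0597 F [ 1.  -0.1  0.7] j6 1.75
(array([-0.4, -2.1, 64.8]), array([ 0.1, -0. , -0.1]), np.float64(-14.1)) [278.98109471 240.22636762]
```

View pics/w5.png

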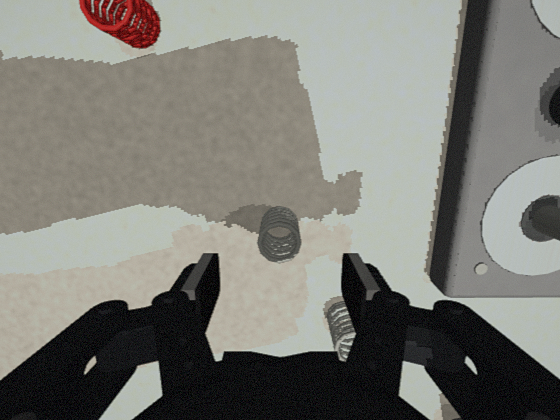

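Spring C's top ring is at (280,240), as predicted, centred between the fingers.

>>> jog_arm --moves '[{"slide": [0,-1,30],"angular": [0,0,0],"fingers": 0.3},{"slide": [0,-1,64],"angular": [0,0,0],"fingers": 0.3},{"slide": [0,-1,64],"angular": [0,0,0],"fingers": 0.3},{"slide": [0,-1,64],"angular": [0,0,0],"fingers": 0.9},{"slide": [0,-1,64],"angular": [0,0,0],"fingers": 0.9},{"slide": [0,-1,64],"angular": [0,0,0],"fingers": 0.9},{"slide": [0,-1,64],"angular": [0,0,0],"fingers": 0.9},{"slide": [0,-1,30],"angular": [0,0,0],"fingers": 0.9},{"slide": [0,-1,-10],"angular": [0,0,0],"fingers": 0.9},{"slide": [0,-1,-50],"angular": [0,0,0],"fingers": 0.9}]'

```text
clock: 9.73
tcp_pos: [0.425, 0.05, 0.1398]
orientation: [-0.0, 0.788, 0.615, -0.0]
wrist_force: [1.1, 1.2, -0.8]
finger_gap: 0.0268
grip_force: 39.6
```

Run:
```python
from h import *
s=st()
c,n=np.cos(np.radians(76)),np.sin(np.radians(76))
R0=np.array([.6275+.0002,.1575+.001])-.14*np.array([np.cos(np.radians(75.7)),np.sin(np.radians(75.7))]); print(R0)
print(tgt([*R0,.15],-14))
```

```text
t 9.73 tcp [0.425  0.05   0.1398] gap 0.0268 F [ 1.1  1.2 -0.8] j6 1.75
[0.59312014 0.0228378 ]
(array([ 14.5, 169.6, -10.3]), array([-0. ,  0. , -0.1]), np.float64(-14.1))
```

>>> jog_arm --moves '[{"slide": [4,38,-10],"angular": [0,0,0],"fingers": 0.9},{"slide": [8,75,-10],"angular": [0,0,0],"fingers": 0.9},{"slide": [11,109,-10],"angular": [0,0,0],"fingers": 0.9},{"slide": [11,109,-10],"angular": [0,0,0],"fingers": 0.9},{"slide": [11,109,-10],"angular": [0,0,0],"fingers": 0.9},{"slide": [11,109,-10],"angular": [0,0,0],"fingers": 0.9}]'

```text
clock: 10.23
tcp_pos: [0.5333, 0.0342, 0.1481]
orientation: [-0.0, 0.788, 0.615, -0.0]
wrist_force: [0.4, -0.6, -0.1]
finger_gap: 0.0272
grip_force: 39.7
```

Run:
```python
from h import *
s=st(); w=shoot('wrist'); save(w,'w6.png')
print('exp tip',proj(w,np.array([.592,.0201,.078])))
```

```text
t 10.23 tcp [0.5333 0.0342 0.1481] gap 0.0272 F [ 0.4 -0.6 -0.1] j6 1.73
exp tip [367.21355915 227.37808891]
```

View pics/w6.png

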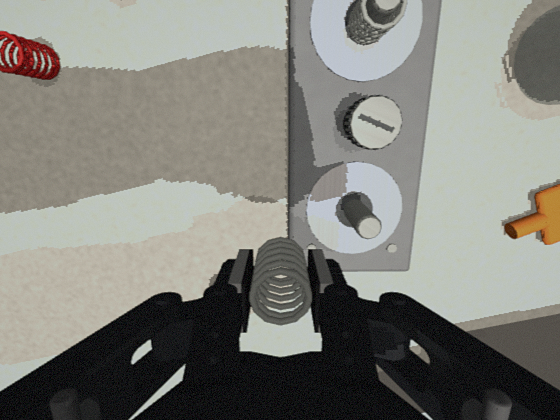

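Right rod tip is at (369,228), about where expected. Going over it and down.

>>> jog_arm --moves '[{"slide": [0.5,31,20],"angular": [0,0,0],"fingers": 0.9},{"slide": [0.5,61.7,34],"angular": [0,0,0],"fingers": 0.9},{"slide": [0.5,61.7,34],"angular": [0,0,0],"fingers": 0.9},{"slide": [0.5,61.7,34],"angular": [0,0,0],"fingers": 0.9},{"slide": [0.5,61.7,38],"angular": [0,0,0],"fingers": 0.9},{"slide": [0.5,61.7,42],"angular": [0,0,0],"fingers": 0.9},{"slide": [0.5,61.7,46],"angular": [0,0,0],"fingers": 0.9},{"slide": [0.5,61.7,49],"angular": [0,0,0],"fingers": 0.9},{"slide": [0.5,61.7,52],"angular": [0,0,0],"fingers": 0.9},{"slide": [0.5,61.7,56],"angular": [0,0,0],"fingers": 0.9}]'

```text
clock: 11.12
tcp_pos: [0.5941, 0.0202, 0.0923]
orientation: [-0.0, 0.788, 0.615, 0.001]
wrist_force: [-0.3, 2.2, 0.6]
finger_gap: 0.0269
grip_force: 39.9
```

Run:
```python
from h import *
s=st();print(s['ft_torque'])
```

```text
t 11.12 tcp [0.5941 0.0202 0.0923] gap 0.0269 F [-0.3  2.2  0.6] j6 1.71
[0.49348164 0.10210045 0.01875512]
```

>>> jog_arm --moves '[{"slide": [0.5,0,5],"angular": [0,0,0],"fingers": 0.9},{"slide": [0.5,0,10],"angular": [0,0,0],"fingers": 0.9},{"slide": [0.5,0,15],"angular": [0,0,0],"fingers": 0.9},{"slide": [0.5,0,20],"angular": [0,0,0],"fingers": 0.9},{"slide": [0.5,0,25],"angular": [0,0,0],"fingers": 0.9},{"slide": [0.5,0,30],"angular": [0,0,0],"fingers": 0.9},{"slide": [0.5,0,35],"angular": [0,0,0],"fingers": 0.9},{"slide": [0.5,0,37.5],"angular": [0,0,2],"fingers": 0.9},{"slide": [0.5,0,37.5],"angular": [0,0,2],"fingers": 0.9}]'

```text
clock: 11.87
tcp_pos: [0.5944, 0.0203, 0.0555]
orientation: [0.0, 0.799, 0.601, 0.0]
wrist_force: [-3.4, 2.3, 10.7]
finger_gap: 0.0267
grip_force: 40.8
```

Run:
```python
from h import *
s=st();print(s['ft_torque'])
```

```text
t 11.87 tcp [0.5944 0.0203 0.0555] gap 0.0267 F [-3.4  2.3 10.7] j6 1.75
[ 0.54508704  0.71738125 -0.00915859]
```

>>> jog_arm --moves '[{"slide": [0,0,0],"angular": [0,0,0],"fingers": 0.45},{"slide": [0,0,0],"angular": [0,0,0],"fingers": 0.45},{"slide": [0,0,0],"angular": [0,0,0],"fingers": 0.45},{"slide": [0,0,-30],"angular": [0,0,0],"fingers": 0.45},{"slide": [0,0,-65],"angular": [0,0,0],"fingers": 0.45},{"slide": [40,0,-80],"angular": [0,0,-7],"fingers": 0.45},{"slide": [66,0,-80],"angular": [0,0,-14],"fingers": 0.45},{"slide": [66,0,-80],"angular": [0,0,-21],"fingers": 0.45},{"slide": [66,0,-80],"angular": [0,0,-28],"fingers": 0.45},{"slide": [66,0,-80],"angular": [0,0,-35],"fingers": 0.45}]'

```text
clock: 12.7
tcp_pos: [0.6126, 0.084, 0.134]
orientation: [0.0, 0.578, 0.816, -0.0]
wrist_force: [-0.6, -0.0, 0.8]
finger_gap: 0.0467
grip_force: 0.0
```

Run:
```python
from h import *
s=st(); w=shoot('wrist'); a=shoot('scene'); b=shoot('side')
ws=cv2.resize(w['color'],None,fx=.7,fy=.7); sc=lambda p,x,y:cv2.resize(p['color'][y:y+147,x:x+196],(392,294),interpolation=cv2.INTER_CUBIC)
im=np.zeros((588,784,3),np.uint8); im[:294,:392]=ws; im[:294,392:]=sc(a,200,110); im[294:,:392]=sc(b,180,140)
cv2.imwrite('pics/m2.png',im[:,:,::-1]); print(tgt([.6098,.0885,.135]))
```

```text
t 12.7 tcp [0.6126 0.084  0.134 ] gap 0.0467 F [-0.6 -0.   0.8] j6 1.24
(array([ 5.7, -0.9, -1.1]), array([0., 0., 0.]), np.float64(18.8))
```

View pics/m2.png

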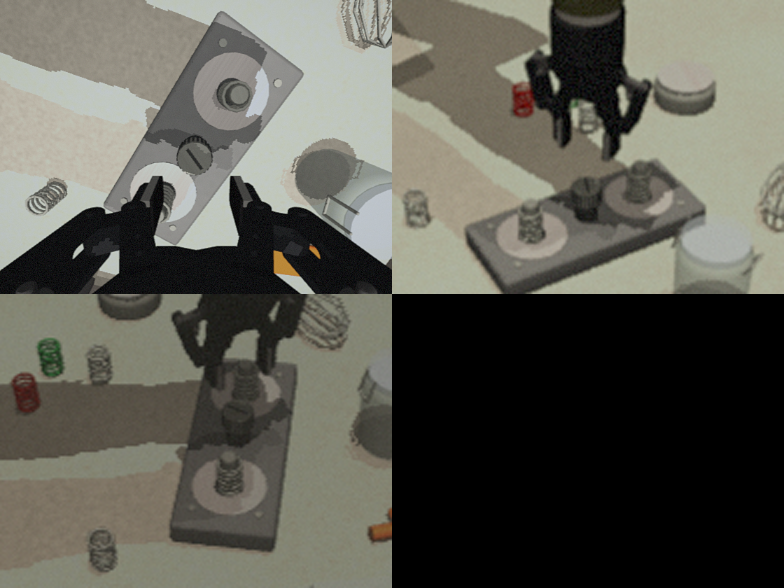

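Both springs are on and resting on the base. Unwinding the wrist above the knob.

>>> jog_arm --moves '[{"slide": [5,-0.5,0],"angular": [0,0,-71],"fingers": 0.45},{"slide": [5,-0.5,0],"angular": [0,0,-71],"fingers": 0.45},{"slide": [5,-0.5,0],"angular": [0,0,-71],"fingers": 0.45},{"slide": [5,-0.5,0],"angular": [0,0,-71],"fingers": 0.45},{"slide": [5,-0.5,0],"angular": [0,0,-71],"fingers": 0.45},{"slide": [5,-0.5,0],"angular": [0,0,-71],"fingers": 0.45},{"slide": [5,-0.5,0],"angular": [0,0,-71],"fingers": 0.45},{"slide": [5,-0.5,0],"angular": [0,0,-71],"fingers": 0.45},{"slide": [5,-0.5,0],"angular": [0,0,-71],"fingers": 0.45},{"slide": [5,-0.5,0],"angular": [0,0,-71],"fingers": 0.45}]'

```text
clock: 13.68
tcp_pos: [0.6104, 0.0877, 0.1341]
orientation: [-0.0, -0.0, 1.0, -0.0]
wrist_force: [0.6, 0.5, 0.9]
finger_gap: 0.0468
grip_force: 0.0
```

>>> jog_arm --moves '[{"slide": [0,0,0],"angular": [0,0,-71],"fingers": 0.45},{"slide": [0,0,0],"angular": [0,0,-71],"fingers": 0.45},{"slide": [0,0,0],"angular": [0,0,-71],"fingers": 0.45},{"slide": [0,0,0],"angular": [0,0,-71],"fingers": 0.45},{"slide": [0,0,0],"angular": [0,0,-71],"fingers": 0.45},{"slide": [0,0,0],"angular": [0,0,-71],"fingers": 0.45},{"slide": [0,0,0],"angular": [0,0,-71],"fingers": 0.45},{"slide": [0,0,0],"angular": [0,0,-71],"fingers": 0.45},{"slide": [0,0,0],"angular": [0,0,-71],"fingers": 0.45},{"slide": [0,0,0],"angular": [0,0,-71],"fingers": 0.45}]'

```text
clock: 14.52
tcp_pos: [0.6104, 0.0877, 0.1341]
orientation: [-0.0, -0.581, 0.814, 0.0]
wrist_force: [-0.1, -0.3, 0.2]
finger_gap: 0.0468
grip_force: 0.0
```

>>> jog_arm --moves '[{"slide": [0,0,0],"angular": [0,0,-71],"fingers": 0.45},{"slide": [0,0,0],"angular": [0,0,-71],"fingers": 0.45},{"slide": [0,0,0],"angular": [0,0,-71],"fingers": 0.45},{"slide": [0,0,0],"angular": [0,0,-71],"fingers": 0.45},{"slide": [0,0,0],"angular": [0,0,-71],"fingers": 0.45},{"slide": [0,0,0],"angular": [0,0,-71],"fingers": 0.45},{"slide": [0,0,0],"angular": [0,0,-71],"fingers": 0.45},{"slide": [0,0,0],"angular": [0,0,-71],"fingers": 0.45},{"slide": [0,0,0],"angular": [0,0,-71],"fingers": 0.45},{"slide": [0,0,0],"angular": [0,0,-71],"fingers": 0.45}]'

```text
clock: 15.35
tcp_pos: [0.6104, 0.0877, 0.1341]
orientation: [0.0, 0.946, -0.325, -0.0]
wrist_force: [0.3, 0.2, -0.2]
finger_gap: 0.0468
grip_force: 0.0
```

>>> jog_arm --moves '[{"slide": [0,0,0],"angular": [0,0,-28],"fingers": 0.45},{"slide": [0,0,0],"angular": [0,0,-28],"fingers": 0.45},{"slide": [0,0,0],"angular": [0,0,-28],"fingers": 0.45},{"slide": [0,0,0],"angular": [0,0,-28],"fingers": 0.45},{"slide": [0,0,0],"angular": [0,0,-28],"fingers": 0.45},{"slide": [0,0,0],"angular": [0,0,-28],"fingers": 0.45}]'

```text
clock: 15.85
tcp_pos: [0.6104, 0.0878, 0.1342]
orientation: [0.0, 0.996, -0.091, -0.0]
wrist_force: [0.4, 0.1, 0.2]
finger_gap: 0.0467
grip_force: 0.0
```

Run:
```python
from h import *
s=st(); w=shoot('wrist'); print(tgt([.6105,.0886,.060]), 'knob exp',proj(w,np.array([.6105,.0886,.075])))
for d in tip_of('clamp_grip',w): print(round(d['p'],2),np.round(d['point']),atz(w,d['point'],.064).round(4))
```

```text
t 15.85 tcp [0.6104 0.0878 0.1342] gap 0.0467 F [0.4 0.1 0.2] j6 -2.95
(array([ 0. , -0.8, 74.2]), array([0., 0., 0.]), np.float64(-100.4)) knob exp [280.20718512 232.76748687]
0.66 [366. 219.] [0.6055 0.0292 0.064 ]
0.57 [282. 227.] [0.6108 0.0876 0.064 ]
```

>>> jog_arm --moves '[{"slide": [0,-0.5,38],"angular": [0,0,0],"fingers": 0.45},{"slide": [0,-0.5,60],"angular": [0,0,0],"fingers": 0.45},{"slide": [0,-0.5,75],"angular": [0,0,0],"fingers": 0.45},{"slide": [0,-0.5,75],"angular": [0,0,0],"fingers": 0.45},{"slide": [0,-0.5,75],"angular": [0,0,0],"fingers": 0.9},{"slide": [0,-0.5,75],"angular": [0,0,0],"fingers": 0.9},{"slide": [0,-0.5,75],"angular": [0,0,0],"fingers": 0.9},{"slide": [0,-0.5,75],"angular": [0,0,0],"fingers": 0.9}]' --squeeze 30

```text
clock: 16.62
tcp_pos: [0.6098, 0.0871, 0.0596]
orientation: [0.001, 0.996, -0.089, -0.001]
wrist_force: [-1.6, -5.4, -7.1]
finger_gap: 0.032
grip_force: 31.1
```

>>> jog_arm --moves '[{"slide": [0,0,0],"angular": [0,0,7],"fingers": 0.9},{"slide": [0,0,0.2],"angular": [0,0,14],"fingers": 0.9},{"slide": [0,0,0.3],"angular": [0,0,21],"fingers": 0.9},{"slide": [0,0,0.4],"angular": [0,0,28],"fingers": 0.9},{"slide": [0,0,0.4],"angular": [0,0,35],"fingers": 0.9}]'

```text
clock: 17.03
tcp_pos: [0.6098, 0.0871, 0.0592]
orientation: [0.001, 0.922, -0.387, -0.0]
wrist_force: [-0.5, -4.9, -7.6]
finger_gap: 0.032
grip_force: 31.0
```

Run:
```python
from h import *
s=st();print(s['ft_torque'],s['grip_force'])
```

```text
t 17.03 tcp [0.6098 0.0871 0.0592] gap 0.032 F [-0.5 -4.9 -7.6] j6 -2.33
[-0.85570039  0.14562488  0.05607136] 31.028666496276855
```

>>> jog_arm --moves '[{"slide": [0,0,0.1],"angular": [0,0,71],"fingers": 0.9},{"slide": [0,0,0.2],"angular": [0,0,71],"fingers": 0.9},{"slide": [0,0,0.2],"angular": [0,0,71],"fingers": 0.9},{"slide": [0,0,0.3],"angular": [0,0,71],"fingers": 0.9},{"slide": [0,0,0.4],"angular": [0,0,71],"fingers": 0.9},{"slide": [0,0,0.5],"angular": [0,0,71],"fingers": 0.9},{"slide": [0,0,0.6],"angular": [0,0,71],"fingers": 0.9},{"slide": [0,0,0.7],"angular": [0,0,71],"fingers": 0.9},{"slide": [0,0,0.8],"angular": [0,0,71],"fingers": 0.9},{"slide": [0,0,0.8],"angular": [0,0,71],"fingers": 0.9}]'

```text
clock: 17.87
tcp_pos: [0.6099, 0.0871, 0.0584]
orientation: [-0.001, -0.526, 0.851, -0.001]
wrist_force: [-2.6, -5.2, -7.9]
finger_gap: 0.032
grip_force: 31.0
```

>>> jog_arm --moves '[{"slide": [0,0,0.1],"angular": [0,0,71],"fingers": 0.9},{"slide": [0,0,0.2],"angular": [0,0,71],"fingers": 0.9},{"slide": [0,0,0.2],"angular": [0,0,71],"fingers": 0.9},{"slide": [0,0,0.3],"angular": [0,0,71],"fingers": 0.9},{"slide": [0,0,0.4],"angular": [0,0,71],"fingers": 0.9},{"slide": [0,0,0.5],"angular": [0,0,71],"fingers": 0.9},{"slide": [0,0,0.6],"angular": [0,0,71],"fingers": 0.9},{"slide": [0,0,0.7],"angular": [0,0,71],"fingers": 0.9},{"slide": [0,0,0.8],"angular": [0,0,71],"fingers": 0.9},{"slide": [0,0,0.8],"angular": [0,0,71],"fingers": 0.9}]'

```text
clock: 18.7
tcp_pos: [0.6098, 0.087, 0.0576]
orientation: [-0.001, 0.066, 0.998, -0.002]
wrist_force: [-1.4, -4.9, -6.3]
finger_gap: 0.0321
grip_force: 31.1
```

>>> jog_arm --moves '[{"slide": [0,0,0.1],"angular": [0,0,71],"fingers": 0.9},{"slide": [0,0,0.2],"angular": [0,0,71],"fingers": 0.9},{"slide": [0,0,0.2],"angular": [0,0,71],"fingers": 0.9},{"slide": [0,0,0.3],"angular": [0,0,71],"fingers": 0.9},{"slide": [0,0,0.4],"angular": [0,0,71],"fingers": 0.9},{"slide": [0,0,0.5],"angular": [0,0,71],"fingers": 0.9},{"slide": [0,0,0.6],"angular": [0,0,71],"fingers": 0.9},{"slide": [0,0,0.7],"angular": [0,0,71],"fingers": 0.9},{"slide": [0,0,0.8],"angular": [0,0,71],"fingers": 0.9},{"slide": [0,0,0.8],"angular": [0,0,71],"fingers": 0.9}]'

```text
clock: 19.53
tcp_pos: [0.6097, 0.0871, 0.0568]
orientation: [0.0, 0.633, 0.774, -0.002]
wrist_force: [-1.8, -4.7, -7.3]
finger_gap: 0.0321
grip_force: 31.1
```

>>> jog_arm --moves '[{"slide": [0,0,0.1],"angular": [0,0,71],"fingers": 0.9},{"slide": [0,0,0.2],"angular": [0,0,71],"fingers": 0.9},{"slide": [0,0,0.2],"angular": [0,0,71],"fingers": 0.9},{"slide": [0,0,0.3],"angular": [0,0,71],"fingers": 0.9},{"slide": [0,0,0.4],"angular": [0,0,71],"fingers": 0.9},{"slide": [0,0,0.5],"angular": [0,0,71],"fingers": 0.9},{"slide": [0,0,0.6],"angular": [0,0,71],"fingers": 0.9},{"slide": [0,0,0.7],"angular": [0,0,71],"fingers": 0.9},{"slide": [0,0,0.8],"angular": [0,0,71],"fingers": 0.9},{"slide": [0,0,0.8],"angular": [0,0,71],"fingers": 0.9}]'

```text
clock: 20.37
tcp_pos: [0.6097, 0.0871, 0.056]
orientation: [0.001, 0.965, 0.263, -0.001]
wrist_force: [-1.6, -5.4, -6.6]
finger_gap: 0.0321
grip_force: 31.2
```

Run:
```python
from h import *
s=st();print(s['ft_torque'],s['grip_force'])
```

```text
t 20.37 tcp [0.6097 0.0871 0.056 ] gap 0.0321 F [-1.6 -5.4 -6.6] j6 2.62
[-0.78187538  0.34213983  0.0856987 ] 31.155133545398712
```

>>> jog_arm --moves '[{"slide": [0,0,0.1],"angular": [0,0,7],"fingers": 0.9},{"slide": [0,0,0.2],"angular": [0,0,14],"fingers": 0.9},{"slide": [0,0,0.2],"angular": [0,0,18],"fingers": 0.9},{"slide": [0,0,0.2],"angular": [0,0,18],"fingers": 0.9},{"slide": [0,0,0.2],"angular": [0,0,18],"fingers": 0.45},{"slide": [0,0,0.2],"angular": [0,0,18],"fingers": 0.45},{"slide": [0,0,0.2],"angular": [0,0,18],"fingers": 0.45}]'

```text
clock: 20.95
tcp_pos: [0.6119, 0.0888, 0.0572]
orientation: [-0.0, 0.994, 0.113, 0.002]
wrist_force: [0.7, 0.3, -0.0]
finger_gap: 0.0472
grip_force: 0.0
```

>>> jog_arm --moves '[{"slide": [0,0,0],"angular": [0,0,-71],"fingers": 0.45},{"slide": [0,0,0],"angular": [0,0,-71],"fingers": 0.45},{"slide": [0,0,0],"angular": [0,0,-71],"fingers": 0.45},{"slide": [0,0,0],"angular": [0,0,-71],"fingers": 0.45},{"slide": [0,0,0],"angular": [0,0,-71],"fingers": 0.45},{"slide": [0,0,0],"angular": [0,0,-71],"fingers": 0.45},{"slide": [0,0,0],"angular": [0,0,-71],"fingers": 0.45},{"slide": [0,0,0],"angular": [0,0,-71],"fingers": 0.45},{"slide": [0,0,0],"angular": [0,0,-71],"fingers": 0.45},{"slide": [0,0,0],"angular": [0,0,-71],"fingers": 0.45}]'

```text
clock: 21.78
tcp_pos: [0.6114, 0.089, 0.0567]
orientation: [0.001, 0.741, 0.671, 0.001]
wrist_force: [0.6, 0.7, -0.4]
finger_gap: 0.0472
grip_force: 0.0
```

>>> jog_arm --moves '[{"slide": [0,0,0],"angular": [0,0,-71],"fingers": 0.45},{"slide": [0,0,0],"angular": [0,0,-71],"fingers": 0.45},{"slide": [0,0,0],"angular": [0,0,-71],"fingers": 0.45},{"slide": [0,0,0],"angular": [0,0,-71],"fingers": 0.45},{"slide": [0,0,0],"angular": [0,0,-71],"fingers": 0.45},{"slide": [0,0,0],"angular": [0,0,-71],"fingers": 0.45},{"slide": [0,0,0],"angular": [0,0,-71],"fingers": 0.45},{"slide": [0,0,0],"angular": [0,0,-71],"fingers": 0.45},{"slide": [0,0,0],"angular": [0,0,-71],"fingers": 0.45},{"slide": [0,0,0],"angular": [0,0,-71],"fingers": 0.45}]'

```text
clock: 22.62
tcp_pos: [0.6114, 0.089, 0.0567]
orientation: [0.001, 0.214, 0.977, 0.0]
wrist_force: [-0.7, 0.2, -0.2]
finger_gap: 0.0469
grip_force: 0.0
```

>>> jog_arm --moves '[{"slide": [0,0,0],"angular": [0,0,-71],"fingers": 0.45},{"slide": [0,0,0],"angular": [0,0,-71],"fingers": 0.45},{"slide": [0,0,0],"angular": [0,0,-71],"fingers": 0.45},{"slide": [0,0,0],"angular": [0,0,-71],"fingers": 0.45},{"slide": [0,0,0],"angular": [0,0,-71],"fingers": 0.45},{"slide": [0,0,0],"angular": [0,0,-71],"fingers": 0.45},{"slide": [0,0,0],"angular": [0,0,-71],"fingers": 0.45},{"slide": [0,0,0],"angular": [0,0,-71],"fingers": 0.45},{"slide": [0,0,0],"angular": [0,0,-71],"fingers": 0.45},{"slide": [0,0,0],"angular": [0,0,-71],"fingers": 0.45}]'

```text
clock: 23.45
tcp_pos: [0.6114, 0.0889, 0.0567]
orientation: [0.001, -0.393, 0.919, -0.0]
wrist_force: [0.5, 0.0, 0.0]
finger_gap: 0.047
grip_force: 0.0
```

>>> jog_arm --moves '[{"slide": [0,0,0],"angular": [0,0,-71],"fingers": 0.45},{"slide": [0,0,0],"angular": [0,0,-71],"fingers": 0.45},{"slide": [0,0,0],"angular": [0,0,-71],"fingers": 0.45},{"slide": [0,0,0],"angular": [0,0,-71],"fingers": 0.45},{"slide": [0,0,0],"angular": [0,0,-71],"fingers": 0.45},{"slide": [0,0,0],"angular": [0,0,-71],"fingers": 0.45},{"slide": [0,0,0],"angular": [0,0,-71],"fingers": 0.45},{"slide": [0,0,0],"angular": [0,0,-71],"fingers": 0.45},{"slide": [0,0,0],"angular": [0,0,-71],"fingers": 0.45},{"slide": [0,0,0],"angular": [0,0,-71],"fingers": 0.45}]'

```text
clock: 24.28
tcp_pos: [0.6114, 0.0889, 0.0567]
orientation: [-0.001, 0.854, -0.52, 0.001]
wrist_force: [0.5, -0.4, -0.0]
finger_gap: 0.0472
grip_force: 0.0
```

>>> jog_arm --moves '[{"slide": [0,0,0],"angular": [0,0,-52],"fingers": 0.45},{"slide": [0,0,0],"angular": [0,0,-52],"fingers": 0.45},{"slide": [0,0,0],"angular": [0,0,-52],"fingers": 0.45},{"slide": [0,0,0],"angular": [0,0,-52],"fingers": 0.45},{"slide": [0,0,0],"angular": [0,0,-52],"fingers": 0.45},{"slide": [0,0,0],"angular": [0,0,-52],"fingers": 0.45},{"slide": [0,0,0],"angular": [0,0,-52],"fingers": 0.45},{"slide": [0,0,0],"angular": [0,0,-52],"fingers": 0.45},{"slide": [0,0,0],"angular": [0,0,-52],"fingers": 0.9},{"slide": [0,0,0],"angular": [0,0,-52],"fingers": 0.9}]'

```text
clock: 25.12
tcp_pos: [0.611, 0.0869, 0.0571]
orientation: [0.002, 0.995, -0.098, 0.001]
wrist_force: [-1.7, -7.6, 3.2]
finger_gap: 0.0319
grip_force: 30.2
```

>>> jog_arm --moves '[{"slide": [0,0,0],"angular": [0,0,0],"fingers": 0.9},{"slide": [0,0,0],"angular": [0,0,0],"fingers": 0.9}]'

```text
clock: 25.28
tcp_pos: [0.6111, 0.0869, 0.0571]
orientation: [0.002, 0.995, -0.098, 0.001]
wrist_force: [-2.1, -6.1, 4.8]
finger_gap: 0.032
grip_force: 30.2
```

Run:
```python
from h import *
s=st();print(s['ft_torque'],s['grip_force'])
```

```text
t 25.28 tcp [0.6111 0.0869 0.0571] gap 0.032 F [-2.1 -6.1  4.8] j6 -2.93
[-1.27635458  0.45887775  0.04320509] 30.185372829437256
```

>>> jog_arm --moves '[{"slide": [0,0,0.1],"angular": [0,0,71],"fingers": 0.9},{"slide": [0,0,0.2],"angular": [0,0,71],"fingers": 0.9},{"slide": [0,0,0.2],"angular": [0,0,71],"fingers": 0.9},{"slide": [0,0,0.3],"angular": [0,0,71],"fingers": 0.9},{"slide": [0,0,0.4],"angular": [0,0,71],"fingers": 0.9},{"slide": [0,0,0.5],"angular": [0,0,71],"fingers": 0.9},{"slide": [0,0,0.6],"angular": [0,0,71],"fingers": 0.9},{"slide": [0,0,0.7],"angular": [0,0,71],"fingers": 0.9},{"slide": [0,0,0.8],"angular": [0,0,71],"fingers": 0.9},{"slide": [0,0,0.8],"angular": [0,0,71],"fingers": 0.9}]'

```text
clock: 26.12
tcp_pos: [0.61, 0.0859, 0.0562]
orientation: [0.002, 0.751, -0.66, 0.002]
wrist_force: [-6.8, -9.5, 7.2]
finger_gap: 0.0322
grip_force: 30.3
```

>>> jog_arm --moves '[{"slide": [0,0,0.1],"angular": [0,0,71],"fingers": 0.9},{"slide": [0,0,0.2],"angular": [0,0,71],"fingers": 0.9},{"slide": [0,0,0.2],"angular": [0,0,71],"fingers": 0.9},{"slide": [0,0,0.3],"angular": [0,0,71],"fingers": 0.9},{"slide": [0,0,0.4],"angular": [0,0,71],"fingers": 0.9},{"slide": [0,0,0.5],"angular": [0,0,71],"fingers": 0.9},{"slide": [0,0,0.6],"angular": [0,0,71],"fingers": 0.9},{"slide": [0,0,0.7],"angular": [0,0,71],"fingers": 0.9},{"slide": [0,0,0.8],"angular": [0,0,71],"fingers": 0.9},{"slide": [0,0,0.8],"angular": [0,0,71],"fingers": 0.9}]'

```text
clock: 26.95
tcp_pos: [0.6088, 0.0866, 0.0554]
orientation: [-0.002, -0.229, 0.974, -0.002]
wrist_force: [-7.5, -7.1, 9.8]
finger_gap: 0.0321
grip_force: 30.6
```

>>> jog_arm --moves '[{"slide": [0,0,0.1],"angular": [0,0,71],"fingers": 0.9},{"slide": [0,0,0.2],"angular": [0,0,71],"fingers": 0.9},{"slide": [0,0,0.2],"angular": [0,0,71],"fingers": 0.9},{"slide": [0,0,0.3],"angular": [0,0,71],"fingers": 0.9},{"slide": [0,0,0.4],"angular": [0,0,71],"fingers": 0.9},{"slide": [0,0,0.5],"angular": [0,0,71],"fingers": 0.9},{"slide": [0,0,0.6],"angular": [0,0,71],"fingers": 0.9},{"slide": [0,0,0.7],"angular": [0,0,71],"fingers": 0.9},{"slide": [0,0,0.8],"angular": [0,0,71],"fingers": 0.9},{"slide": [0,0,0.8],"angular": [0,0,71],"fingers": 0.9}]'

```text
clock: 27.78
tcp_pos: [0.609, 0.088, 0.0546]
orientation: [-0.001, 0.379, 0.925, -0.001]
wrist_force: [-6.9, -3.3, 8.8]
finger_gap: 0.0322
grip_force: 30.6
```

Run:
```python
from h import *
s=st();print(s['ft_torque'],s['grip_force'])
```

```text
t 27.78 tcp [0.609  0.088  0.0546] gap 0.0322 F [-6.9 -3.3  8.8] j6 0.79
[-0.52709182  1.39389557 -0.01746455] 30.58710068464279
```

>>> jog_arm --moves '[{"slide": [0,0,0.1],"angular": [0,0,7],"fingers": 0.9},{"slide": [0,0,0.2],"angular": [0,0,14],"fingers": 0.9},{"slide": [0,0,0.2],"angular": [0,0,18],"fingers": 0.9},{"slide": [0,0,0.2],"angular": [0,0,22],"fingers": 0.9},{"slide": [0,0,0.3],"angular": [0,0,26],"fingers": 0.9},{"slide": [0,0,0.3],"angular": [0,0,30],"fingers": 0.9},{"slide": [0,0,0.3],"angular": [0,0,30],"fingers": 0.9}]'

```text
clock: 28.37
tcp_pos: [0.6095, 0.0882, 0.0543]
orientation: [-0.0, 0.604, 0.797, -0.001]
wrist_force: [-5.4, -2.3, 8.6]
finger_gap: 0.0318
grip_force: 30.5
```

Run:
```python
from h import *
s=st();print(s['ft_torque'],s['tau'][5],tgt([0,0,0])[2])
```

```text
t 28.37 tcp [0.6095 0.0882 0.0543] gap 0.0318 F [-5.4 -2.3  8.6] j6 1.31
[-0.4480891   1.16530698  0.00876519] 0.5819947645068169 15.7
```

>>> jog_arm --moves '[{"slide": [0,0,0.1],"angular": [0,0,4],"fingers": 0.9},{"slide": [0,0,0.2],"angular": [0,0,8],"fingers": 0.9},{"slide": [0,0,0.2],"angular": [0,0,12],"fingers": 0.9},{"slide": [0,0,0.2],"angular": [0,0,16],"fingers": 0.9},{"slide": [0,0,0.2],"angular": [0,0,20],"fingers": 0.9},{"slide": [0,0,0.2],"angular": [0,0,20],"fingers": 0.9}]'

```text
clock: 28.87
tcp_pos: [0.61, 0.0882, 0.0541]
orientation: [0.0, 0.733, 0.68, -0.0]
wrist_force: [-5.2, -2.6, 7.7]
finger_gap: 0.032
grip_force: 30.4
```

Run:
```python
from h import *
s=st();print(s['ft_torque'],s['tau'][5],tgt([0,0,0])[2])
```

```text
t 28.87 tcp [0.61   0.0882 0.0541] gap 0.032 F [-5.2 -2.6  7.7] j6 1.66
[-0.36137204  0.94931932 -0.01503193] 0.5847501754760742 -4.3
```

>>> jog_arm --moves '[{"slide": [0,0,0.1],"angular": [0,0,4],"fingers": 0.9},{"slide": [0,0,0.2],"angular": [0,0,8],"fingers": 0.9},{"slide": [0,0,0.2],"angular": [0,0,12],"fingers": 0.9},{"slide": [0,0,0.2],"angular": [0,0,16],"fingers": 0.9},{"slide": [0,0,0.2],"angular": [0,0,20],"fingers": 0.9},{"slide": [0,0,0.2],"angular": [0,0,20],"fingers": 0.9}]'

```text
clock: 29.37
tcp_pos: [0.6111, 0.0897, 0.0539]
orientation: [-0.0, 0.839, 0.543, 0.001]
wrist_force: [-2.3, 2.9, 6.3]
finger_gap: 0.032
grip_force: 30.4
```

Run:
```python
from h import *
s=st();print(s['ft_torque'],s['tau'][5],tgt([0,0,0])[2])
```

```text
t 29.37 tcp [0.6111 0.0897 0.0539] gap 0.032 F [-2.3  2.9  6.3] j6 2.01
[0.70808092 0.42749448 0.17060324] 0.839371494948864 -24.2
```

>>> jog_arm --moves '[{"slide": [0,0,0.1],"angular": [0,0,4],"fingers": 0.9},{"slide": [0,0,0.1],"angular": [0,0,8],"fingers": 0.9},{"slide": [0,0,0.1],"angular": [0,0,12],"fingers": 0.9},{"slide": [0,0,0.1],"angular": [0,0,15],"fingers": 0.9},{"slide": [0,0,0.1],"angular": [0,0,15],"fingers": 0.9}]'

```text
clock: 29.78
tcp_pos: [0.6117, 0.0892, 0.0537]
orientation: [0.0, 0.903, 0.43, 0.001]
wrist_force: [-0.5, 0.9, 5.5]
finger_gap: 0.0319
grip_force: 30.6
```

Run:
```python
from h import *
s=st();print(s['ft_torque'],s['tau'][5],tgt([0,0,0])[2])
```

```text
t 29.78 tcp [0.6117 0.0892 0.0537] gap 0.0319 F [-0.5  0.9  5.5] j6 2.27
[0.43416145 0.0492213  0.52190809] 1.069820187985897 -39.0
```

>>> jog_arm --moves '[{"slide": [0,0,0],"angular": [0,0,4],"fingers": 0.9},{"slide": [0,0,0],"angular": [0,0,8],"fingers": 0.9},{"slide": [0,0,0],"angular": [0,0,12],"fingers": 0.9},{"slide": [0,0,0],"angular": [0,0,15],"fingers": 0.9},{"slide": [0,0,0],"angular": [0,0,15],"fingers": 0.9}]'

```text
clock: 30.2
tcp_pos: [0.6122, 0.0888, 0.0535]
orientation: [0.0, 0.951, 0.309, 0.002]
wrist_force: [2.4, 2.1, 4.2]
finger_gap: 0.0319
grip_force: 30.6
```

Run:
```python
from h import *
s=st();print(s['ft_torque'],s['tau'][5],tgt([0,0,0])[2])
```

```text
t 30.2 tcp [0.6122 0.0888 0.0535] gap 0.0319 F [2.4 2.1 4.2] j6 2.53
[ 0.21509459 -0.42222005  0.13900918] 0.697984267026186 -54.0
```

>>> jog_arm --moves '[{"slide": [0,0,0],"angular": [0,0,0],"fingers": 0.9},{"slide": [0,0,0],"angular": [0,0,3],"fingers": 0.9},{"slide": [0,0,0],"angular": [0,0,6],"fingers": 0.9},{"slide": [0,0,0],"angular": [0,0,10],"fingers": 0.9},{"slide": [0,0,0],"angular": [0,0,10],"fingers": 0.9}]' --squeeze 60

```text
clock: 30.62
tcp_pos: [0.6124, 0.0882, 0.0535]
orientation: [0.001, 0.974, 0.226, 0.002]
wrist_force: [2.8, -1.7, 6.5]
finger_gap: 0.0315
grip_force: 59.0
```

Run:
```python
from h import *
s=st();print(s['ft_torque'],s['tau'][5],tgt([0,0,0])[2])
```

```text
t 30.62 tcp [0.6124 0.0882 0.0535] gap 0.0315 F [ 2.8 -1.7  6.5] j6 2.7
[-0.27255116 -0.50888817  1.20853821] 1.8949799984693527 -63.9
```

>>> jog_arm --moves '[{"slide": [0,0,0],"angular": [0,0,10],"fingers": 0.45},{"slide": [0,0,0],"angular": [0,0,0],"fingers": 0.45},{"slide": [0,0,0],"angular": [0,0,0],"fingers": 0.45},{"slide": [0,0,-40],"angular": [0,0,0],"fingers": 0.3},{"slide": [0,0,-80],"angular": [0,0,0],"fingers": 0.3},{"slide": [0,0,-100],"angular": [0,0,0],"fingers": 0.3},{"slide": [0,0,-100],"angular": [0,0,0],"fingers": 0.3}]' --squeeze 40

```text
clock: 31.2
tcp_pos: [0.6132, 0.0885, 0.1578]
orientation: [0.001, 0.974, 0.225, 0.004]
wrist_force: [1.3, -0.3, 1.3]
finger_gap: 0.0601
grip_force: 0.0
```

Run:
```python
from h import *
s=st(); w=shoot('wrist'); a=shoot('scene'); b=shoot('side')
ws=cv2.resize(w['color'],None,fx=.7,fy=.7); sc=lambda p,x,y:cv2.resize(p['color'][y:y+147,x:x+196],(392,294),interpolation=cv2.INTER_CUBIC)
im=np.zeros((588,784,3),np.uint8); im[:294,:392]=ws; im[:294,392:]=sc(a,200,110); im[294:,:392]=sc(b,180,140); im[294:,392:]=sc(a,70,220)
cv2.imwrite('pics/m3.png',im[:,:,::-1]); print(tgt([.4575,-.04,.09],-14),tgt([.4595,.235,.09],-14))
```

```text
t 31.2 tcp [0.6132 0.0885 0.1578] gap 0.0601 F [ 1.3 -0.3  1.3] j6 2.7
(array([-193. ,   48.9,   61.7]), array([ -0.1,   0.1, -50.1]), np.float64(-64.1)) (array([ -70.9, -197.5,   61.7]), array([ -0.1,   0.1, -50.1]), np.float64(-64.1))
```

View pics/m3.png

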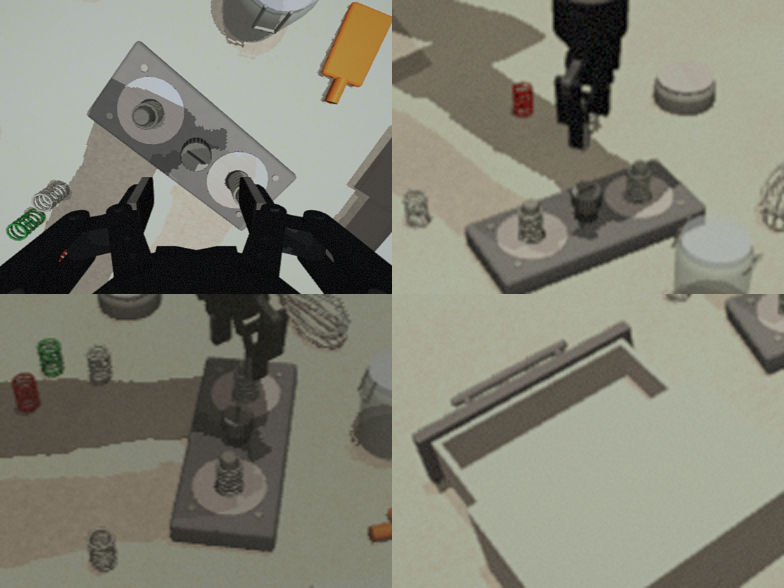

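Torque climbed to 1.2 N m against the stop, so the knob is fully down. Moving on to spring D with the fingers closing along y.

>>> jog_arm --moves '[{"slide": [-193,49,0],"angular": [0,0,-71],"fingers": 0.3},{"slide": [-193,49,0],"angular": [0,0,-71],"fingers": 0.3},{"slide": [-193,49,0],"angular": [0,0,-71],"fingers": 0.3},{"slide": [-193,49,0],"angular": [0,0,-71],"fingers": 0.3},{"slide": [-193,49,0],"angular": [0,0,-71],"fingers": 0.3},{"slide": [-193,49,20],"angular": [0,0,-71],"fingers": 0.3},{"slide": [-193,49,30],"angular": [0,0,-71],"fingers": 0.3},{"slide": [-193,49,30],"angular": [0,0,-71],"fingers": 0.3},{"slide": [-193,49,30],"angular": [0,0,-71],"fingers": 0.3},{"slide": [-193,49,30],"angular": [0,0,-71],"fingers": 0.3}]'

```text
clock: 32.18
tcp_pos: [0.4562, -0.0396, 0.1201]
orientation: [-0.002, 0.661, 0.751, -0.001]
wrist_force: [-0.1, 0.6, -0.1]
finger_gap: 0.0597
grip_force: 0.0
```

>>> jog_arm --moves '[{"slide": [0,0,0],"angular": [0,0,-71],"fingers": 0.3},{"slide": [0,0,0],"angular": [0,0,-71],"fingers": 0.3},{"slide": [0,0,0],"angular": [0,0,-71],"fingers": 0.3},{"slide": [0,0,0],"angular": [0,0,-71],"fingers": 0.3},{"slide": [0,0,0],"angular": [0,0,-71],"fingers": 0.3},{"slide": [0,0,0],"angular": [0,0,-71],"fingers": 0.3},{"slide": [0,0,0],"angular": [0,0,-71],"fingers": 0.3},{"slide": [0,0,0],"angular": [0,0,-71],"fingers": 0.3},{"slide": [0,0,0],"angular": [0,0,-71],"fingers": 0.3},{"slide": [0,0,0],"angular": [0,0,-71],"fingers": 0.3}]'

```text
clock: 33.02
tcp_pos: [0.4566, -0.0395, 0.1203]
orientation: [-0.002, 0.102, 0.995, 0.0]
wrist_force: [0.5, -0.5, -0.0]
finger_gap: 0.0596
grip_force: 0.0
```

>>> jog_arm --moves '[{"slide": [0,0,0],"angular": [0,0,-12],"fingers": 0.3},{"slide": [0,0,0],"angular": [0,0,-12],"fingers": 0.3},{"slide": [0,0,0],"angular": [0,0,-12],"fingers": 0.3}]'

```text
clock: 33.27
tcp_pos: [0.4566, -0.0395, 0.1204]
orientation: [-0.002, -0.001, 1.0, 0.001]
wrist_force: [0.3, 1.2, -0.2]
finger_gap: 0.0594
grip_force: 0.0
```

Run:
```python
from h import *
s=st(); w=shoot('wrist'); save(w,'w7.png'); print(tgt([.4575,-.04,.023],90)); print(proj(w,np.array([.4575,-.04,.04])))
for t in('spring1_c','unit_drawer0_handle','drawer_floor'):
  for d in tip_of(t,w): print(t,round(d['p'],2),np.round(d['point']),atz(w,d['point'],Z[t]).round(4))
```

```text
t 33.27 tcp [ 0.4566 -0.0395  0.1204] gap 0.0594 F [ 0.3  1.2 -0.2] j6 -0.26
(array([-1. , -0.5, 97.6]), array([ 0.1, -0.2, -0.2]), np.float64(89.8))
[278.41380879 223.62223387]
drawer_floor 0.84 [ 28. 376.] [ 0.6104 -0.2693  0.022 ]
```

View pics/w7.png

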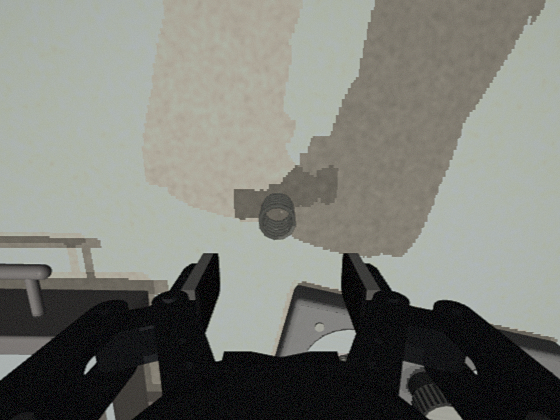

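Spring D's top ring is at (277,220), right on target; descending to grip it.

>>> jog_arm --moves '[{"slide": [-1,-0.5,38],"angular": [0,0,0],"fingers": 0.3},{"slide": [-1,-0.5,70],"angular": [0,0,0],"fingers": 0.3},{"slide": [-1,-0.5,97],"angular": [0,0,0],"fingers": 0.3},{"slide": [-1,-0.5,97],"angular": [0,0,0],"fingers": 0.3},{"slide": [-1,-0.5,97],"angular": [0,0,0],"fingers": 0.9},{"slide": [-1,-0.5,97],"angular": [0,0,0],"fingers": 0.9},{"slide": [-1,-0.5,97],"angular": [0,0,0],"fingers": 0.9},{"slide": [-1,-0.5,97],"angular": [0,0,0],"fingers": 0.9},{"slide": [-1,-0.5,60],"angular": [0,0,0],"fingers": 0.9},{"slide": [-1,-0.5,20],"angular": [0,0,0],"fingers": 0.9}]'

```text
clock: 34.3
tcp_pos: [0.4574, -0.0399, 0.1022]
orientation: [-0.002, 0.001, 1.0, 0.001]
wrist_force: [0.5, -0.2, 0.7]
finger_gap: 0.0268
grip_force: 39.7
```

>>> jog_arm --moves '[{"slide": [0,0,-40],"angular": [0,0,0],"fingers": 0.9},{"slide": [0,0,-55],"angular": [0,0,0],"fingers": 0.9},{"slide": [0,0,-55],"angular": [0,0,0],"fingers": 0.9}]'

```text
clock: 34.55
tcp_pos: [0.4629, -0.0413, 0.1632]
orientation: [0.005, 0.001, 1.0, -0.001]
wrist_force: [1.1, 0.1, -1.0]
finger_gap: 0.0272
grip_force: 39.7
```

Run:
```python
from h import *
s=st(); print(tgt([.59,-.235,.155],90))
```

```text
t 34.55 tcp [ 0.4629 -0.0413  0.1632] gap 0.0272 F [ 1.1  0.1 -1. ] j6 -0.26
(array([-127.2, -193.6,   10.1]), array([-0.2,  0.6, -0.1]), np.float64(89.9))
```

>>> jog_arm --moves '[{"slide": [-127,-193,5],"angular": [0,0,0],"fingers": 0.9},{"slide": [-127,-193,5],"angular": [0,0,0],"fingers": 0.9},{"slide": [-127,-193,5],"angular": [0,0,0],"fingers": 0.9},{"slide": [-127,-193,5],"angular": [0,0,0],"fingers": 0.9},{"slide": [-127,-193,5],"angular": [0,0,0],"fingers": 0.9},{"slide": [-127,-193,5],"angular": [0,0,0],"fingers": 0.9},{"slide": [-127,-193,5],"angular": [0,0,0],"fingers": 0.9},{"slide": [-127,-193,5],"angular": [0,0,0],"fingers": 0.9},{"slide": [-127,-193,5],"angular": [0,0,0],"fingers": 0.9}]'

```text
clock: 35.3
tcp_pos: [0.5852, -0.2329, 0.1515]
orientation: [-0.001, 0.001, 1.0, 0.001]
wrist_force: [-0.3, 0.8, -0.9]
finger_gap: 0.0271
grip_force: 39.8
```

Run:
```python
from h import *
s=st(); w=shoot('wrist'); save(w,'w8.png'); print(tgt([.59,-.235,.05],90))
for n,X in dict(fi=(.549,-.235,.068),fi1=(.549,-.174,.068),fi2=(.549,-.372,.068),roof=(.643,-.235,.09),h=(.4885,-.272,.052)).items(): print(n,proj(w,np.array(X)).round())
```

```text
t 35.3 tcp [ 0.5852 -0.2329  0.1515] gap 0.0271 F [-0.3  0.8 -0.9] j6 -0.51
(array([ -4.9,  -2.7, 101.9]), array([ 0.1, -0.1, -0. ]), np.float64(90.0))
fi [276. 172.]
fi1 [363. 172.]
fi2 [ 81. 172.]
roof [276. 307.]
h [223.  82.]
```

View pics/w8.png

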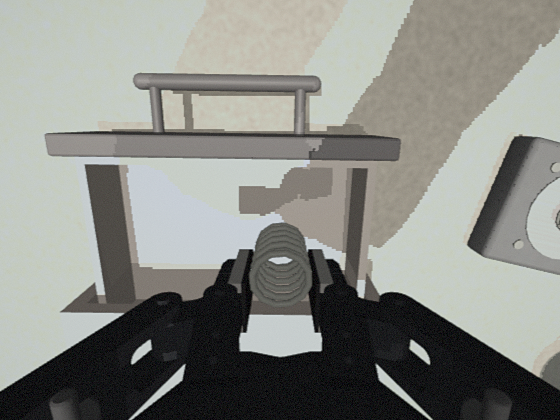

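The drawer is open below, the held spring clear of its front (row 165) and of the unit's roof edge (row ~305). Lowering it.

>>> jog_arm --moves '[{"slide": [-3,-2,0],"angular": [0,0,0],"fingers": 0.9},{"slide": [-3,-2,30],"angular": [0,0,0],"fingers": 0.9},{"slide": [-3,-2,60],"angular": [0,0,0],"fingers": 0.9},{"slide": [-3,-2,85],"angular": [0,0,0],"fingers": 0.9},{"slide": [-3,-2,98],"angular": [0,0,0],"fingers": 0.9},{"slide": [-3,-2,103],"angular": [0,0,0],"fingers": 0.9},{"slide": [-3,-2,104],"angular": [0,0,0],"fingers": 0.9},{"slide": [-3,-2,104],"angular": [0,0,0],"fingers": 0.9}]'

```text
clock: 36.02
tcp_pos: [0.5895, -0.2345, 0.0493]
orientation: [0.001, -0.0, 1.0, -0.0]
wrist_force: [0.2, -0.5, -0.4]
finger_gap: 0.027
grip_force: 39.8
```

>>> jog_arm --moves '[{"slide": [0,0,0],"angular": [0,0,0],"fingers": 0.5},{"slide": [0,0,0],"angular": [0,0,0],"fingers": 0.5},{"slide": [0,0,0],"angular": [0,0,0],"fingers": 0.5},{"slide": [0,0,-30],"angular": [0,0,0],"fingers": 0.5},{"slide": [0,0,-70],"angular": [0,0,0],"fingers": 0.5},{"slide": [0,0,-110],"angular": [0,0,0],"fingers": 0.5},{"slide": [0,0,-130],"angular": [0,0,0],"fingers": 0.3},{"slide": [0,0,-130],"angular": [0,0,0],"fingers": 0.3}]'

```text
clock: 36.68
tcp_pos: [0.5921, -0.2372, 0.1852]
orientation: [0.005, 0.001, 1.0, -0.003]
wrist_force: [0.6, -0.8, 0.3]
finger_gap: 0.0595
grip_force: 0.0
```

Run:
```python
from h import *
s=st(); w=shoot('wrist'); a=shoot('scene'); b=shoot('side')
sc=lambda p,x,y:cv2.resize(p['color'][y:y+147,x:x+196],(392,294),interpolation=cv2.INTER_CUBIC)
im=np.zeros((588,784,3),np.uint8); im[:294,:392]=cv2.resize(w['color'],None,fx=.7,fy=.7); im[:294,392:]=sc(a,200,110); im[294:,:392]=sc(b,180,140); im[294:,392:]=sc(b,235,273)
cv2.imwrite('pics/m4.png',im[:,:,::-1]); print(tgt([.4595,.235,.12],90))
```

```text
t 36.68 tcp [ 0.5921 -0.2372  0.1852] gap 0.0595 F [ 0.6 -0.8  0.3] j6 -0.51
(array([130. , 470.3,  58.1]), array([ 0. , -0. , -0.1]), np.float64(89.9))
```

View pics/m4.png

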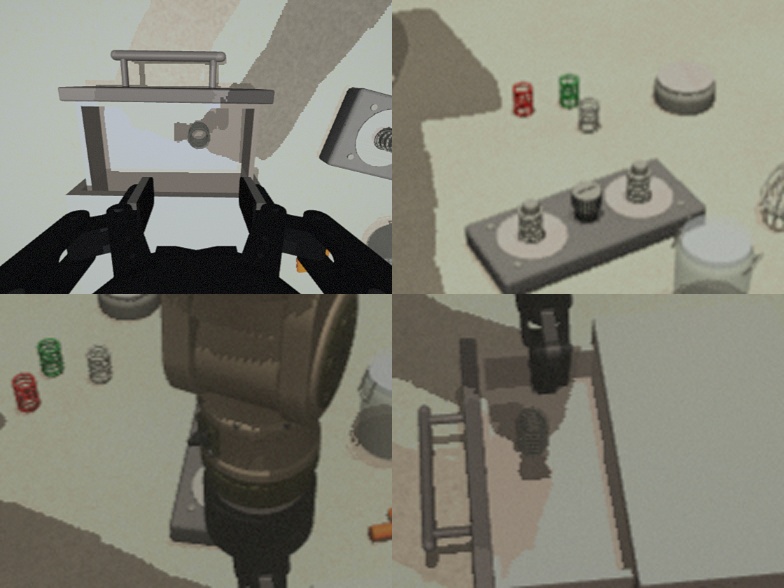

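Spring D stands in the drawer; both rods carry their springs and the knob is low. Going for the last steel spring, A (the picture allowance is used up, so I'll check by numbers from here).

>>> jog_arm --moves '[{"slide": [130,470,0],"angular": [0,0,0],"fingers": 0.3},{"slide": [130,470,0],"angular": [0,0,0],"fingers": 0.3},{"slide": [130,470,0],"angular": [0,0,0],"fingers": 0.3},{"slide": [130,470,0],"angular": [0,0,0],"fingers": 0.3},{"slide": [130,470,0],"angular": [0,0,0],"fingers": 0.3},{"slide": [130,470,0],"angular": [0,0,0],"fingers": 0.3},{"slide": [130,470,0],"angular": [0,0,0],"fingers": 0.3},{"slide": [130,470,0],"angular": [0,0,0],"fingers": 0.3},{"slide": [130,470,0],"angular": [0,0,0],"fingers": 0.3},{"slide": [130,470,0],"angular": [0,0,0],"fingers": 0.3}]'

```text
clock: 37.67
tcp_pos: [0.4763, 0.1676, 0.1765]
orientation: [-0.002, 0.001, 1.0, -0.0]
wrist_force: [0.2, 0.2, -0.3]
finger_gap: 0.0597
grip_force: 0.0
```

Run:
```python
from h import *
s=st(); print(tgt([.4595,.235,.12],90))
```

```text
t 37.67 tcp [0.4763 0.1676 0.1765] gap 0.0597 F [ 0.2  0.2 -0.3] j6 0.18
(array([16.7, 67.4, 56.5]), array([-0. , -0.2, -0.1]), np.float64(89.9))
```

>>> jog_arm --moves '[{"slide": [17,66,30],"angular": [0,0,0],"fingers": 0.3},{"slide": [17,66,57],"angular": [0,0,0],"fingers": 0.3},{"slide": [17,66,57],"angular": [0,0,0],"fingers": 0.3},{"slide": [17,66,57],"angular": [0,0,0],"fingers": 0.3},{"slide": [17,66,57],"angular": [0,0,0],"fingers": 0.3},{"slide": [17,66,57],"angular": [0,0,0],"fingers": 0.3}]'

```text
clock: 38.17
tcp_pos: [0.4622, 0.2313, 0.1217]
orientation: [0.0, 0.001, 1.0, -0.0]
wrist_force: [0.5, -0.3, 0.4]
finger_gap: 0.0597
grip_force: 0.0
```

Run:
```python
from h import *
s=st(); w=shoot('wrist'); print(tgt([.4595,.235,.023],90)); 
for z in(.04,.02,0): print('exp',proj(w,np.array([.4595,.235,z])).round(1))
for d in tip_of('spring1_c',w)+look_for('spring1_c',w): print(round(d['p'],2),np.round(d['point']),atz(w,d['point'],.02).round(4))
bg=cv2.GaussianBlur(w['color'],(0,0),15).astype(int); g=np.abs(w['color'].astype(int)-np.median(w['color'][150:270,225:335].reshape(-1,3),0)).max(2)
m=(g[150:275,225:335]>35); ys,xs=np.where(m); print(len(xs),225+np.percentile(xs,[2,50,98]),150+np.percentile(ys,[2,50,98]))
print('\n'.join(''.join('#' if v else '.' for v in r[::3]) for r in m[::4]))
```

```text
t 38.17 tcp [0.4622 0.2313 0.1217] gap 0.0597 F [ 0.5 -0.3  0.4] j6 0.31
(array([ 3.3,  3.8, 99.2]), array([ 0. ,  0.1, -0.2]), np.float64(89.8))
exp [284.3 217.9]
exp [284.  210.4]
exp [283.7 203.9]
0.81 [ 18. 378.] [ 0.6214 -0.014   0.02  ]
0.66 [ 19. 361.] [ 0.6029 -0.0082  0.02  ]
5607 [240. 299. 333.] [154. 200. 247.]
..........................########..#
.........................##..###....#
..........................####.####..
......................#.##..###..####
....................#################
....................#######...#######
....................#################
...................##################
...................##################
...............######################
....#################################
....#################################
....#################################
....###########################.####.
....#################.#########.####.
....###############.############.###.
....########################.##.####.
......#.......##############..##.####
...............#############.##.#####
...............##################.#.#
.................#########.##.##..#.#
....................#...#######.#####
............................##.####..
...................................#.
..............................####.#.
...#.........................####..##
................................#....
.....................................
.....................................
.....................................
.....................................
.....................................
```

Run:
```python
from h import *
w=shoot('wrist'); g=cv2.cvtColor(w['color'],cv2.COLOR_RGB2GRAY).astype(float)
v=cv2.GaussianBlur((g-cv2.GaussianBlur(g,(0,0),2.5))**2,(0,0),4); v=v[100:275,100:500]
print('max',np.unravel_index(v.argmax(),v.shape)[::-1]+np.array([100,100]),v.max())
sub=v[50:170,120:250]
print('\n'.join(' '.join('%3d'%x for x in r[::8]) for r in sub[::8]))
for n in('scene','side'):
  p=shoot(n); e=proj(p,np.array([.4595,.235,.02])); print(n,e)
  g=cv2.cvtColor(p['color'],cv2.COLOR_RGB2GRAY); x,y=e.round().astype(int); print(g[y-14:y+16:2,x-16:x+18:2])
  for d in look_for('spring1_c',p): print(round(d['p'],2),np.round(d['point']),atz(p,d['point'],.02).round(4))
```

```text
max [345 255] 1449.07583612219
  4   5   5   3   4   4   3   5  18 149 283 287 228 176  65   8   5
  4   5   6   3   4   4   4  15 144 250  75  68  71  40  16   6   5
  4   4   4   3   5   4   6  46 304 140  44  27  40  42  40  14   5
  3   4   7   7   6   7  38 157 278  45  17  43  46  15  30  16   5
  4  15 132 169 120 129 260 291 146  27   8   8   8   8  30  16   5
  4  44 260 206 219 222 183  83  48  48  29   7   9   9  34  16   5
  4  45 204  39  16  21  52  40  41  45  55  41  56  38  37  13   5
  3  40 219  59  30  28  69  69  83  66  84  65  29  26  18   7   5
  7  24 224 269 256 254 207  67  74  67  74  48   7   4   4   4   4
  5   5  46  91  80 162 403 197  87  79  72  25   6   6   4   4   4
  1   1   2   2   2  13 196 441 340 231  88  18   5   6   5   4   5
  2   1   1   1   1   1  14  89 127 120 142  92  13   6   6   6  11
112   5   1   1   1   1   1   2   3   4  35 142  89  55  53 150 385
802  42   1   1   1   1   1   1   1   1   5  72 143 158 212 966 1335
902  86   1   1   1   1   1   1   1   1   1   3  10  15 100 1009 577
scene [297.20460224 166.95948358]
[[110  87  54
[... 1574 characters left out ...]
 75  76  73  76  76]
 [ 76  78  69  61  61  51  49  46  48  51  56  75  72  74  74  78  77]
 [ 77  74  72  63  61  51  55  58  49  59  55  77  75  72  74 117 121]
 [ 76  77  79  62  61  56  51  53  57  53  51  74  72  74  99 122 120]
 [ 76  77  61  62  59  57  51  55  51  58  52  65  77 114 121 123 122]
 [113  95  58  55  58  58  56  54  56  52  55  72 117 121 121 123 123]
 [109 107 111 110 102  58  53  59  58  52  55  78 122 122 122 124 124]
 [107 110 110 109 109  61  58  57  60  60  61  96 122 121 121 121 121]
 [109 108 105 106 110  91  58  58  61  59  60 109 124 122 121 124 121]
 [108 108 105 109 107  94  70  62  61  59  59 118 122 122 123 124 123]]
0.74 [295. 232.] [0.5949 0.0383 0.02  ]
```

>>> jog_arm --moves '[{"slide": [3,4,38],"angular": [0,0,0],"fingers": 0.3},{"slide": [3,4,70],"angular": [0,0,0],"fingers": 0.3},{"slide": [3,4,98],"angular": [0,0,0],"fingers": 0.3},{"slide": [3,4,98],"angular": [0,0,0],"fingers": 0.3},{"slide": [3,4,98],"angular": [0,0,0],"fingers": 0.9},{"slide": [3,4,98],"angular": [0,0,0],"fingers": 0.9},{"slide": [3,4,98],"angular": [0,0,0],"fingers": 0.9},{"slide": [3,4,98],"angular": [0,0,0],"fingers": 0.9},{"slide": [3,4,60],"angular": [0,0,0],"fingers": 0.9},{"slide": [3,4,20],"angular": [0,0,0],"fingers": 0.9}]'

```text
clock: 39.4
tcp_pos: [0.4567, 0.2355, 0.1012]
orientation: [-0.002, 0.001, 1.0, -0.001]
wrist_force: [2.0, 0.9, -0.1]
finger_gap: 0.027
grip_force: 39.6
```

>>> jog_arm --moves '[{"slide": [0,0,-40],"angular": [0,0,0],"fingers": 0.9},{"slide": [0,0,-80],"angular": [0,0,0],"fingers": 0.9},{"slide": [0,0,-80],"angular": [0,0,0],"fingers": 0.9}]'

```text
clock: 39.65
tcp_pos: [0.4632, 0.2378, 0.1911]
orientation: [0.007, 0.0, 1.0, 0.003]
wrist_force: [1.2, -0.4, -0.5]
finger_gap: 0.0273
grip_force: 39.6
```

Run:
```python
from h import *
s=st(); print(tgt([.588,-.31,.18],90))
```

```text
t 39.65 tcp [0.4632 0.2378 0.1911] gap 0.0273 F [ 1.2 -0.4 -0.5] j6 0.32
(array([-125.1, -547.8,   10.2]), array([ 0.3,  0.8, -0. ]), np.float64(90.0))
```

>>> jog_arm --moves '[{"slide": [-125,-547,0],"angular": [0,0,0],"fingers": 0.9},{"slide": [-125,-547,0],"angular": [0,0,0],"fingers": 0.9},{"slide": [-125,-547,0],"angular": [0,0,0],"fingers": 0.9},{"slide": [-125,-547,0],"angular": [0,0,0],"fingers": 0.9},{"slide": [-125,-547,0],"angular": [0,0,0],"fingers": 0.9},{"slide": [-125,-547,0],"angular": [0,0,0],"fingers": 0.9},{"slide": [-125,-547,0],"angular": [0,0,0],"fingers": 0.9},{"slide": [-125,-547,0],"angular": [0,0,0],"fingers": 0.9},{"slide": [-125,-547,0],"angular": [0,0,0],"fingers": 0.9},{"slide": [-125,-547,0],"angular": [0,0,0],"fingers": 0.9}]'

```text
clock: 40.48
tcp_pos: [0.5514, -0.1724, 0.1826]
orientation: [0.001, 0.001, 1.0, -0.0]
wrist_force: [1.3, 0.4, -0.3]
finger_gap: 0.0272
grip_force: 39.6
```

Run:
```python
from h import *
s=st(); print(tgt([.588,-.31,.15],90))
```

```text
t 40.48 tcp [ 0.5514 -0.1724  0.1826] gap 0.0272 F [ 1.3  0.4 -0.3] j6 -0.44
(array([ -36.7, -137.5,   32.8]), array([-0. ,  0.1, -0.1]), np.float64(89.9))
```

>>> jog_arm --moves '[{"slide": [-36,-135,30],"angular": [0,0,0],"fingers": 0.9},{"slide": [-36,-135,30],"angular": [0,0,0],"fingers": 0.9},{"slide": [-36,-135,30],"angular": [0,0,0],"fingers": 0.9},{"slide": [-36,-135,30],"angular": [0,0,0],"fingers": 0.9},{"slide": [-36,-135,30],"angular": [0,0,0],"fingers": 0.9},{"slide": [-36,-135,30],"angular": [0,0,0],"fingers": 0.9},{"slide": [-36,-135,30],"angular": [0,0,0],"fingers": 0.9},{"slide": [-36,-135,30],"angular": [0,0,0],"fingers": 0.9}]'

```text
clock: 41.15
tcp_pos: [0.5869, -0.3038, 0.1523]
orientation: [0.0, -0.0, 1.0, -0.0]
wrist_force: [0.6, -0.2, -0.5]
finger_gap: 0.0272
grip_force: 39.7
```

Run:
```python
from h import *
s=st(); print(tgt([.588,-.31,.049],90))
w=shoot('wrist')
for t in('unit_drawer0_handle','drawer_floor','spring1_c'):
  for d in tip_of(t,w): print(t,round(d['p'],2),np.round(d['point']),atz(w,d['point'],Z[t]).round(4))
```

```text
t 41.15 tcp [ 0.5869 -0.3038  0.1523] gap 0.0272 F [ 0.6 -0.2 -0.5] j6 -0.6
(array([ -1. ,  -6.1, 103.3]), array([-0.,  0.,  0.]), np.float64(90.0))
drawer_floor 0.69 [317. 232.] [ 0.6126 -0.2702  0.022 ]
spring1_c 0.44 [366. 208.] [ 0.5912 -0.2269  0.02  ]
```

>>> jog_arm --moves '[{"slide": [-1,-6,0],"angular": [0,0,0],"fingers": 0.9},{"slide": [-1,-6,30],"angular": [0,0,0],"fingers": 0.9},{"slide": [-1,-6,60],"angular": [0,0,0],"fingers": 0.9},{"slide": [-1,-6,85],"angular": [0,0,0],"fingers": 0.9},{"slide": [-1,-6,98],"angular": [0,0,0],"fingers": 0.9},{"slide": [-1,-6,103],"angular": [0,0,0],"fingers": 0.9},{"slide": [-1,-6,104],"angular": [0,0,0],"fingers": 0.9},{"slide": [-1,-6,104],"angular": [0,0,0],"fingers": 0.9}]'

```text
clock: 42.02
tcp_pos: [0.5882, -0.3112, 0.0477]
orientation: [0.0, 0.0, 1.0, -0.0]
wrist_force: [0.6, -0.3, -0.5]
finger_gap: 0.0269
grip_force: 39.7
```

>>> jog_arm --moves '[{"slide": [0,0,0],"angular": [0,0,0],"fingers": 0.5},{"slide": [0,0,0],"angular": [0,0,0],"fingers": 0.5},{"slide": [0,0,0],"angular": [0,0,0],"fingers": 0.5},{"slide": [0,0,-30],"angular": [0,0,0],"fingers": 0.5},{"slide": [0,0,-70],"angular": [0,0,0],"fingers": 0.5},{"slide": [0,0,-105],"angular": [0,0,0],"fingers": 0.7},{"slide": [20,20,-110],"angular": [0,0,0],"fingers": 0.9},{"slide": [55,36,-110],"angular": [0,0,0],"fingers": 1.0},{"slide": [85,36,-110],"angular": [0,0,0],"fingers": 1.0}]'

```text
clock: 42.77
tcp_pos: [0.5023, -0.273, 0.1586]
orientation: [0.001, -0.001, 1.0, -0.0]
wrist_force: [-0.6, 0.0, -0.5]
finger_gap: -0.0
grip_force: 0.0
```

Run:
```python
from h import *
s=st(); print(tgt([.435,-.272,.16],0)); w=shoot('wrist')
for t in('unit_drawer0_handle','drawer_floor','spring1_c'):
  for d in tip_of(t,w): print(t,round(d['p'],2),np.round(d['point']),atz(w,d['point'],Z[t]+(.02 if t=='spring1_c' else 0)).round(4))
```

```text
t 42.77 tcp [ 0.5023 -0.273   0.1586] gap -0.0 F [-0.6  0.  -0.5] j6 -0.64
(array([67.3,  1.1, -1.5]), array([ 0.1,  0.1, 90.1]), np.float64(90.1))
unit_drawer0_handle 0.91 [285. 200.] [ 0.4921 -0.2685  0.052 ]
```

>>> jog_arm --moves '[{"slide": [40,2,0],"angular": [0,0,0],"fingers": 1.0},{"slide": [66,2,0],"angular": [0,0,0],"fingers": 1.0},{"slide": [66,2,0],"angular": [0,0,0],"fingers": 1.0},{"slide": [66,2,40],"angular": [0,0,0],"fingers": 1.0},{"slide": [66,2,80],"angular": [0,0,0],"fingers": 1.0},{"slide": [66,2,106],"angular": [0,0,0],"fingers": 1.0},{"slide": [66,2,106],"angular": [0,0,0],"fingers": 1.0},{"slide": [56,2,106],"angular": [0,0,0],"fingers": 1.0},{"slide": [46,2,106],"angular": [0,0,0],"fingers": 1.0},{"slide": [42,2,106],"angular": [0,0,0],"fingers": 1.0}]'

```text
clock: 43.8
tcp_pos: [0.4651, -0.2749, 0.0538]
orientation: [0.003, 0.0, 1.0, -0.002]
wrist_force: [1.0, 0.0, 0.3]
finger_gap: 0.0001
grip_force: 0.0
```

>>> jog_arm --moves '[{"slide": [-4,0,0],"angular": [0,0,0],"fingers": 1.0},{"slide": [-8,0,0],"angular": [0,0,0],"fingers": 1.0},{"slide": [-12,0,0],"angular": [0,0,0],"fingers": 1.0},{"slide": [-16,0,0],"angular": [0,0,0],"fingers": 1.0},{"slide": [-20,0,0],"angular": [0,0,0],"fingers": 1.0},{"slide": [-25,0,0],"angular": [0,0,0],"fingers": 1.0},{"slide": [-30,0,0],"angular": [0,0,0],"fingers": 1.0},{"slide": [-35,0,0],"angular": [0,0,0],"fingers": 1.0},{"slide": [-40,0,0],"angular": [0,0,0],"fingers": 1.0},{"slide": [-45,0,0],"angular": [0,0,0],"fingers": 1.0}]'

```text
clock: 44.63
tcp_pos: [0.5063, -0.2731, 0.0513]
orientation: [-0.0, 0.001, 1.0, -0.0]
wrist_force: [-2.1, -0.1, 0.7]
finger_gap: 0.0002
grip_force: 0.6
```

Run:
```python
from h import *
s=st(); p=shoot('side')
for t in('unit_drawer0_handle','drawer_floor','spring1_c'):
  for d in tip_of(t,p): print(t,round(d['p'],2),np.round(d['point']),atz(p,d['point'],Z[t]).round(4))
```

```text
t 44.63 tcp [ 0.5063 -0.2731  0.0513] gap 0.0002 F [-2.1 -0.1  0.7] j6 -0.63
unit_drawer0_handle 0.73 [275. 361.] [ 0.5285 -0.2705  0.052 ]
drawer_floor 0.74 [343. 364.] [ 0.6469 -0.2726  0.022 ]
drawer_floor 0.74 [301. 190.] [0.6224 0.1606 0.022 ]
drawer_floor 0.59 [398. 255.] [ 0.7992 -0.0507  0.022 ]
```

>>> jog_arm --moves '[{"slide": [-5,0,0],"angular": [0,0,0],"fingers": 1.0},{"slide": [-10,0,0],"angular": [0,0,0],"fingers": 1.0},{"slide": [-15,0,0],"angular": [0,0,0],"fingers": 1.0},{"slide": [-20,0,0],"angular": [0,0,0],"fingers": 1.0},{"slide": [-25,0,0],"angular": [0,0,0],"fingers": 1.0},{"slide": [-30,0,0],"angular": [0,0,0],"fingers": 1.0},{"slide": [-35,0,0],"angular": [0,0,0],"fingers": 1.0},{"slide": [-40,0,0],"angular": [0,0,0],"fingers": 1.0},{"slide": [-45,0,0],"angular": [0,0,0],"fingers": 1.0},{"slide": [-48,0,0],"angular": [0,0,0],"fingers": 1.0}]'

```text
clock: 45.67
tcp_pos: [0.5548, -0.2732, 0.0514]
orientation: [0.0, 0.0, 1.0, -0.0]
wrist_force: [-2.2, -0.5, -1.0]
finger_gap: -0.0002
grip_force: 0.6
```

>>> jog_arm --moves '[{"slide": [-2,0,0],"angular": [0,0,0],"fingers": 1.0},{"slide": [-4,0,0],"angular": [0,0,0],"fingers": 1.0},{"slide": [-6,0,0],"angular": [0,0,0],"fingers": 1.0},{"slide": [-8,0,0],"angular": [0,0,0],"fingers": 1.0}]'

```text
clock: 46.0
tcp_pos: [0.562, -0.2732, 0.0514]
orientation: [0.0, 0.001, 1.0, -0.0]
wrist_force: [-0.8, -1.0, -0.2]
finger_gap: 0.0002
grip_force: 0.6
```

Run:
```python
from h import *
s=st(); p=shoot('side')
for t in('unit_drawer0_handle','unit'):
  for d in tip_of(t,p): print(t,round(d['p'],2),np.round(d['point']),atz(p,d['point'],Z[t]).round(4))
```

```text
t 46.0 tcp [ 0.562  -0.2732  0.0514] gap 0.0002 F [-0.8 -1.  -0.2] j6 -0.58
unit_drawer0_handle 0.79 [306. 359.] [ 0.5812 -0.2725  0.052 ]
unit 0.65 [383. 364.] [ 0.7203 -0.2696  0.    ]
```

Still light; pushing in small steps until the stop is felt.

>>> jog_arm --moves '[{"slide": [-2,0,0],"angular": [0,0,0],"fingers": 1.0},{"slide": [-4,0,0],"angular": [0,0,0],"fingers": 1.0},{"slide": [-6,0,0],"angular": [0,0,0],"fingers": 1.0},{"slide": [-6,0,0],"angular": [0,0,0],"fingers": 1.0}]'

```text
clock: 46.48
tcp_pos: [0.5685, -0.2732, 0.0515]
orientation: [0.0, 0.0, 1.0, -0.0]
wrist_force: [0.2, 0.5, -0.4]
finger_gap: 0.0003
grip_force: 0.1
```

>>> jog_arm --moves '[{"slide": [-1,0,0],"angular": [0,0,0],"fingers": 1.0},{"slide": [-2,0,0],"angular": [0,0,0],"fingers": 1.0},{"slide": [-3,0,0],"angular": [0,0,0],"fingers": 1.0},{"slide": [-3,0,0],"angular": [0,0,0],"fingers": 1.0}]'

```text
clock: 46.82
tcp_pos: [0.5711, -0.2731, 0.0513]
orientation: [0.0, 0.0, 1.0, 0.0]
wrist_force: [0.5, -1.8, -0.9]
finger_gap: 0.0002
grip_force: 0.2
```

>>> jog_arm --moves '[{"slide": [-1,0,0],"angular": [0,0,0],"fingers": 1.0},{"slide": [-2,0,0],"angular": [0,0,0],"fingers": 1.0},{"slide": [-3,0,0],"angular": [0,0,0],"fingers": 1.0},{"slide": [-3,0,0],"angular": [0,0,0],"fingers": 1.0}]'

```text
clock: 47.15
tcp_pos: [0.5741, -0.2731, 0.0513]
orientation: [0.0, 0.0, 1.0, 0.0]
wrist_force: [-1.3, 0.3, 1.0]
finger_gap: 0.0001
grip_force: 0.2
```

>>> jog_arm --moves '[{"slide": [-1,0,0],"angular": [0,0,0],"fingers": 1.0},{"slide": [-2,0,0],"angular": [0,0,0],"fingers": 1.0},{"slide": [-3,0,0],"angular": [0,0,0],"fingers": 1.0},{"slide": [-3,0,0],"angular": [0,0,0],"fingers": 1.0}]'

```text
clock: 47.48
tcp_pos: [0.5771, -0.2731, 0.0513]
orientation: [0.0, 0.0, 1.0, 0.0]
wrist_force: [-0.7, -0.2, 0.3]
finger_gap: -0.0
grip_force: 0.2
```

Run:
```python
from h import *
s=st(); p=shoot('side')
for t in('unit_drawer0_handle','unit'):
  for d in tip_of(t,p): print(t,round(d['p'],2),np.round(d['point']),atz(p,d['point'],Z[t]).round(4))
```

```text
t 47.48 tcp [ 0.5771 -0.2731  0.0513] gap -0.0 F [-0.7 -0.2  0.3] j6 -0.57
unit_drawer0_handle 0.83 [314. 358.] [ 0.595  -0.2716  0.052 ]
unit 0.82 [385. 369.] [ 0.7217 -0.2808  0.    ]
```

>>> jog_arm --moves '[{"slide": [-1,0,0],"angular": [0,0,0],"fingers": 1.0},{"slide": [-2,0,0],"angular": [0,0,0],"fingers": 1.0},{"slide": [-3,0,0],"angular": [0,0,0],"fingers": 1.0},{"slide": [-3,0,0],"angular": [0,0,0],"fingers": 1.0}]'

```text
clock: 47.97
tcp_pos: [0.5801, -0.2731, 0.0513]
orientation: [0.0, 0.0, 1.0, 0.0]
wrist_force: [-0.4, 0.8, 0.2]
finger_gap: 0.0004
grip_force: 0.3
```

>>> jog_arm --moves '[{"slide": [-1,0,0],"angular": [0,0,0],"fingers": 1.0},{"slide": [-2,0,0],"angular": [0,0,0],"fingers": 1.0},{"slide": [-2,0,0],"angular": [0,0,0],"fingers": 1.0}]'

```text
clock: 48.22
tcp_pos: [0.5818, -0.2731, 0.0513]
orientation: [-0.0, 0.001, 1.0, 0.0]
wrist_force: [-1.8, -0.7, 0.8]
finger_gap: -0.0005
grip_force: 0.9
```

>>> jog_arm --moves '[{"slide": [-1,0,0],"angular": [0,0,0],"fingers": 1.0},{"slide": [-2,0,0],"angular": [0,0,0],"fingers": 1.0},{"slide": [-2,0,0],"angular": [0,0,0],"fingers": 1.0}]'

```text
clock: 48.47
tcp_pos: [0.5819, -0.2731, 0.0512]
orientation: [-0.002, 0.001, 1.0, 0.0]
wrist_force: [-8.2, -0.3, 4.9]
finger_gap: 0.0002
grip_force: 3.7
```

The stop is felt: 8 N and no more travel. Backing off and checking.

>>> jog_arm --moves '[{"slide": [-1,0,0],"angular": [0,0,0],"fingers": 1.0},{"slide": [-1,0,0],"angular": [0,0,0],"fingers": 1.0},{"slide": [20,0,0],"angular": [0,0,0],"fingers": 1.0},{"slide": [60,0,0],"angular": [0,0,0],"fingers": 1.0},{"slide": [90,0,-30],"angular": [0,0,0],"fingers": 1.0},{"slide": [100,0,-70],"angular": [0,0,0],"fingers": 1.0},{"slide": [100,0,-110],"angular": [0,0,0],"fingers": 1.0},{"slide": [100,0,-150],"angular": [0,0,0],"fingers": 1.0},{"slide": [100,0,-150],"angular": [0,0,0],"fingers": 1.0},{"slide": [100,0,-150],"angular": [0,0,0],"fingers": 1.0}]'

```text
clock: 49.3
tcp_pos: [0.486, -0.2744, 0.205]
orientation: [0.003, 0.001, 1.0, -0.002]
wrist_force: [0.1, -0.4, -1.2]
finger_gap: 0.0
grip_force: 0.0
```

Run:
```python
from h import *
s=st()
a,b=shoot('scene'),shoot('side'); O={}
for p in (a,b):
  for t in('unit_drawer0_handle','spring1_c','rod_left','rod_right','clamp_grip','tuna','jar','spatula_head','whisk'):
    for d in (look_for if t=='spring1_c' else tip_of)(t,p)[:3]:
      if d['p']>.3: O.setdefault(t,[]).append((p,d['point'])); print('scene' if p is a else 'side',t,round(d['p'],2),np.round(d['point']),atz(p,d['point'],Z[t]).round(3))
```

```text
t 49.3 tcp [ 0.486  -0.2744  0.205 ] gap 0.0 F [ 0.1 -0.4 -1.2] j6 -0.66
scene unit_drawer0_handle 0.58 [158. 288.] [ 0.6   -0.269  0.052]
scene spring1_c 0.46 [268. 222.] [0.571 0.035 0.02 ]
scene rod_left 0.94 [322. 205.] [0.621 0.161 0.03 ]
scene rod_left 0.6 [269. 230.] [0.601 0.014 0.03 ]
scene rod_right 0.83 [269. 228.] [0.596 0.018 0.03 ]
scene clamp_grip 0.67 [297. 210.] [0.624 0.077 0.064]
scene tuna 0.95 [344. 157.] [0.493 0.382 0.   ]
scene jar 0.83 [358. 268.] [0.794 0.093 0.   ]
scene spatula_head 0.65 [321. 304.] [ 0.81  -0.034 -0.   ]
scene spatula_head 0.42 [400. 199.] [0.713 0.345 0.   ]
scene whisk 0.79 [399. 198.] [0.707 0.346 0.   ]
scene whisk 0.71 [356. 266.] [0.789 0.093 0.   ]
side unit_drawer0_handle 0.94 [317. 359.] [ 0.6   -0.273  0.052]
side spring1_c 0.48 [294. 232.] [0.594 0.038 0.02 ]
side rod_left 0.61 [301. 190.] [0.622 0.155 0.03 ]
side rod_right 0.89 [291. 235.] [0.585 0.021 0.03 ]
side clamp_grip 0.77 [296. 202.] [0.603 0.084 0.064]
side jar 0.77 [375. 209.] [0.788 0.102 0.   ]
side spatula_head 0.81 [395. 256.] [ 0.8   -0.037  0.   ]
side whisk 0.63 [321. 143.] [0.698 0.35  0.   ]
```

```bash
python3 -c "
from workcell import *
print(hand_in())"
```

```text
the job is handed in; nothing more can be done
None
```

Job handed in at about 49 s: a spring sits on each rod, the clamp knob is turned down to its hard stop, and both spare springs are in the drawer, which I pushed in to its stop. The shut drawer and the final state were checked by force and camera detections only, because my 14 pictures were used up.

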